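Put the bar things back in their fitted rests

TASK

Tidy the worktop for the evening: stand the brass jigger, the pepper mill, the kitchen timer and the matchbox each in the little wooden rest whose recess matches its foot in shape and size, upright and flat on the floor of the recess. Leave the spice jar and the half lime standing where they are.

Things in the scene. Friction and masses are not known exactly. Their poses are not given: they have to be found in the camera images.
- jigger: Brass two-ended spirit measure standing upright, hourglass-shaped, 100 mm tall; round foot 42 mm across, upper rim 47 mm across (solid, 46 to 47 mm wide at 75 to 100 mm height: grip it there). About 0.11 kg. Origin: centre of its foot; z up along it. It stands on the free worktop straight in front of the robot (a like one in the clutter far to the left is not meant).
- pepper_mill: Dark wood pepper mill standing upright, 170 mm tall; round foot 58 mm across, its round head (fixed) is 50 mm across at 130 to 142 mm height and narrows above. About 0.18 kg. Origin: centre of its foot; z up along it. It stands on the free worktop straight in front of the robot (a like one in the clutter far to the left is not meant).
- kitchen_timer: Low round kitchen timer: body 69 mm across and 26 mm high, with a wooden knob (here fixed, it does not turn) in the middle, 24 mm across, from 27 to 42 mm height, by which it can be lifted. About 0.16 kg. Origin: centre of its underside; z up.
- matchbox: Shut matchbox lying flat, 37 mm along its x axis, 56 mm along its y axis, 16 mm high; the tray does not slide. About 0.03 kg. Origin: centre of its underside; z up.
- small_rest: Fixed small round wooden rest: a plain light-wood disc 70 mm across and 10 mm high with a round recess 58 mm across and 6 mm deep in its top (dark recess floor 4 mm above the worktop, wall 6 mm). Origin: centre of its underside, on the worktop; z up; its yaw means nothing.
- medium_rest: Fixed medium-sized round wooden rest: a plain light-wood disc 86 mm across and 10 mm high with a round recess 74 mm across and 6 mm deep in its top (dark recess floor 4 mm above the worktop, wall 6 mm). Origin: centre of its underside, on the worktop; z up; its yaw means nothing.
- large_rest: Fixed large round wooden rest: a plain light-wood disc 97 mm across and 10 mm high with a round recess 85 mm across and 6 mm deep in its top (dark recess floor 4 mm above the worktop, wall 6 mm). Origin: centre of its underside, on the worktop; z up; its yaw means nothing.
- oblong_rest: Fixed oblong wooden rest: plain light-wood block 65 mm along its x axis, 84 mm along its y axis and 10 mm high, with a rectangular recess 53 mm (x) by 72 mm (y) and 6 mm deep in its top (dark recess floor 4 mm above the worktop, wall 6 mm). Origin: centre of its underside, on the worktop; z up.
- spice_jar: Bystander: loose glass spice jar with a green cap, 46 mm across, 106 mm tall, standing upright; not to be moved. Origin: centre of its foot; z up.
- lime_half: Bystander: loose half lime lying cut face down, 54 mm across, 35 mm high; not to be moved. Origin: centre of its underside; z up.
Not all that is in view belongs to the job. What is shaped like the kitchen_timer but orange is not meant.

How it is judged:
By the outcome, as a careful person would: the job done as asked, in the order asked, and still so for the second after the job is handed in, with the robot touching nothing.
It also fails if it takes over 96 s, if anything falls off the work surface, if the arm or the gripper's body presses on something with over 40 N, if the wrist force passes 120 N, or if a joint passes its speed limit or range.

ROBOT

A 6-joint arm with a two-finger parallel gripper is mounted at the origin on a cart in front of the work surface, level with it; the furniture and walls round the work are solid. World frame = base frame: x ahead of the robot, y to its left, z up, the work surface at z = 0. Lengths are in m, angles in rad, forces in N, time in s.
With the tool pointing down it reaches from about 0.425 to 0.95 m from the base axis. Payload 3.5 kg.
Tool frame: the origin (TCP) lies midway between the tips of the shut fingers; the grasp point (between the pads) lies grasp_offset behind it (grasp_offset is the distance from the TCP to the grasp point, in m); z points along the fingers, y is the direction in which the jaws open and shut (so a half turn about z gives the same grasp; the last joint's range is limited). The gripper opens to 85 mm and grips with 20 to 120 N. Pads are 22 mm wide; open, the fingers measure 114 mm over their backs; the gripper's body (76 mm by 85 mm) begins 54 mm behind the grasp point. The pads swing forward as they close: fully open they stand 13 mm farther back than shut.
Start: joints at [1.173, 0.286, 1.577, -0, 1.279, -0.15], TCP at [0.166, 0.654, 0.231] pointing down, gripper open.
Joint ranges: [-2.77, 2.77], [-0.9, 2.22], [0.21, 2.48], [-1.53, 4.67], [0.24, 2.81], [-2.84, 2.84]. Speed limits (rad/s): [2.79, 2.79, 3.14, 3.14, 3.14, 3.14].

INTERFACE

Orientations are given as a unit quaternion [x, y, z, w].
In Python, from plant import * gives the robot as it stands.
- The arm moves only by the tool jog_arm, never from a script. Its argument "targets" is text: rows parted by semicolons, each of 7 numbers parted by spaces: the shift along the world's x, y, z in mm, then the turn, a rotation vector about the world's x, y, z in degrees, then the gripper's target within -1 to 1 (fully open at 1, half-way at 0, shut at -1). A call has 1 to 10 rows; each row shifts and turns the pose as measured when the row begins; what a row does not reach is not made up. A row lasts 1/12 s, in which the tool goes at most 41.7 mm and 7.16 degrees, less where a joint would pass 70% of its speed; a pose out of reach is approached as far as the arm can. A call with a gripper value outside its range is refused whole. The fingers move at their own pace and stop on an object; "force" is the grip in N (left out, the last holds). Time passes only in rows, so rows that do not move let the fingers close. It gives the time, the measured TCP pose, the force and the opening at its end, in the units of the state.
- get_state(): the state, without advancing time (a new reading comes with each control period).
- read_camera(name): name is "scene" or "top" or "wrist"; returns a dict with "pixels" (420x560x3 uint8, blue, green, red), "mtx" (3x3 intrinsics, pixels), "world_from_camera" (4x4, takes a point from camera to world coordinates). Camera axes: x right, y up, looking along -z (the intrinsics and any distortion apply to the point x, -y, -z); pixel columns grow to the right and rows downward; lengths in m; the calibration is good to about 2 mm. The wrist camera is an equidistant fisheye: a pixel r from the principal point sees the ray r / f radians off the axis. A picture is of the moment at which its call begins. There is no depth.
- sign_off(): hands the job in, once; it reports no verdict.
Trained networks look in a picture, given as the dict that the camera call returned (one of the last four; its "shot" number tells which), for a name from the list of things; names that differ only in an ending like _2 or _b are one class to them, and where a whole thing is asked for, a point or a joint stands for the part that bears it (a point fixed in the world has none). Each returns a list of dicts, best first, with "p" (0 to 1); they miss things now and then, are a little off and sometimes report something else, mostly with a low value. They report only what shows in the picture. A call takes as long as a camera call. They do not tell look-alikes from the thing itself.
- spot_in(target, picture): "uv" ([column, row] in pixels, amid what is visible of it).
- silhouettes(target, picture): "mask" (420x560 bool, what is visible of it) and "uv" ([column, row] in pixels, amid what is visible of it).
- mark_of(target, picture): "uv" ([column, row] in pixels: a listed point, or the origin of a listed thing).
The state is a dict: "time": time; "qpos": joint angles; "dq": joint speeds; "joint_efforts": joint torques, N m; "eef_pos": TCP position; "tcp_rot": TCP orientation; "contact_force": force on the tool from outside, world axes, zero at the start; "wrist_torque": the same for the moment, N m; "opening": opening from 0.0 (shut) to 1.0 (fully open).
Only numpy, scipy, OpenCV 4.12 (cv2) and the standard library are available. Lean on these libraries where they do the work, as an engineer would, in place of code of your own. Each camera call takes 0.05 s, during which the arm holds its last target.

## Working session

There is one attempt and no reset: what is moved stays moved. The work goes in short steps, Python scripts to look and compute and a tool call to move; the robot and the scene stay as the last step left them, time stands still between calls to the robot, and variables do not carry over. Pictures are saved under pics/ and viewed, and the job is handed in when it is done.

Besides the shell and the picture viewer there is one more tool, called after "Request:" as name(argument=value, ...) on one line, values as JSON. jog_arm: Moves the arm, as the interface text tells. Its arguments: {"type":"object","properties":{"targets":{"type":"string"},"force":{"type":"number"}},"required":["targets"]}

```bash
mkdir -p pics; ls; python3 - <<'E'
from plant import *
import cv2,pickle
s=get_state();print(s)
for n in ["scene","top","wrist"]:
    p=read_camera(n);cv2.imwrite(f"pics/{n}0.png",p["pixels"]);print(n,p["mtx"],p["world_from_camera"],[k for k in p])
    pickle.dump(p,open(f"{n}0.pkl","wb"))
E
```

```text
pics
{'time': 0.0, 'qpos': array([ 1.17299625e+00,  2.87203871e-01,  1.57819738e+00, -2.36414651e-05,
        1.27859331e+00, -1.49993621e-01]), 'dq': array([ 0.00122238,  0.00056245,  0.0003201 ,  0.00019795, -0.00150529,
       -0.00140682]), 'joint_efforts': array([ 3.65703963e-04, -4.05988669e+01, -2.92621368e+01, -1.27670423e-04,
        5.85756119e-03,  5.37606780e-06]), 'eef_pos': array([0.16527468, 0.65376725, 0.22991067]), 'tcp_rot': array([ 1.23582963e-01,  9.92333517e-01, -1.15924827e-03, -3.13946393e-04]), 'contact_force': array([-0.02728977,  0.08524172, -0.04193671]), 'wrist_torque': array([ 0.04875266, -0.01131112, -0.06250359]), 'opening': 1.000650792805203}
scene [[448.37085439   0.         280.23832815]
 [  0.         448.37085439 213.22204631]
 [  0.           0.           1.        ]] [[ 0.74854354  0.49286163 -0.44358762  0.15894191]
 [-0.66304913  0.54933009 -0.50852955 -0.410782  ]
 [-0.00695868  0.6747769   0.73798897  0.72304493]
 [ 0.          0.          0.          1.        ]] ['pixels', 'mtx', 'world_from_camera', 'shot']
top [[404.07389474   0.         279.43458503]
 [  0.         404.07389474 212.54954488]
 [  0.           0.           1.        ]] [[-0.01266103  0.99632872 -0.08466867  0.47185149]
 [-0.99985551 -0.01165423  0.01237478  0.03345525]
 [ 0.0113426   0.08481312  0.99633231  1.04051486]
 [ 0.          0.          0.          1.        ]] ['pixels', 'mtx', 'world_from_camera', 'shot']
wrist [[325.1922621    0.         284.29478389]
 [  0.         325.1922621  211.58008499]
 [  0.           0.           1.        ]] [[ 0.24540185 -0.93673763 -0.24960078  0.10231697]
 [ 0.96941645  0.23630026  0.06628681  0.66997657]
 [-0.00311262 -0.25823401  0.96607738  0.3728387 ]
 [ 0.          0.          0.          1.        ]] ['pixels', 'mtx', 'world_from_camera', 'shot']
```

View pics/scene0.png

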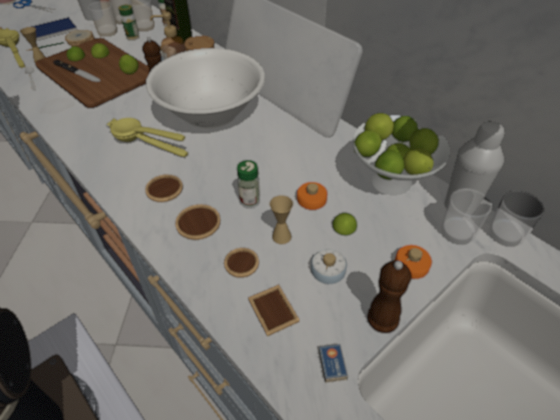

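View pics/top0.png

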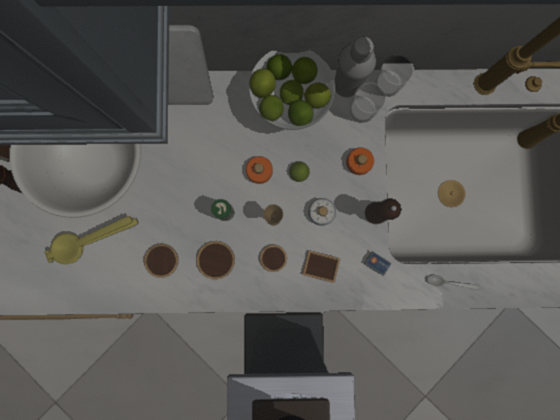

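View pics/wrist0.png

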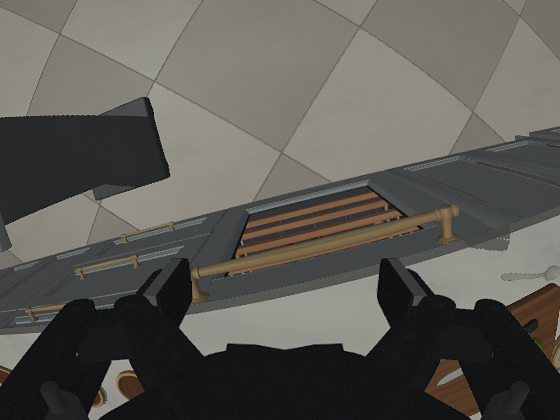

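```bash
cat > h.py <<'E'
from plant import *
import numpy as np,cv2,pickle
def ray(p,uv):
    T=p["world_from_camera"];m=p["mtx"]
    x=(uv[0]-m[0,2])/m[0,0];y=(uv[1]-m[1,2])/m[1,1]
    d=np.array([x,-y,-1.]);d=T[:3,:3]@d
    return T[:3,3],d/np.linalg.norm(d)
def onz(p,uv,z):
    o,d=ray(p,uv);return (o+d*(z-o[2])/d[2])
def tri(p,a,q,b):
    o1,d1=ray(p,a);o2,d2=ray(q,b)
    A=np.stack([d1,-d2],1);t=np.linalg.lstsq(A,o2-o1,rcond=None)[0]
    P=o1+t[0]*d1;Q=o2+t[1]*d2
    return (P+Q)/2,np.linalg.norm(P-Q)
E
python3 - <<'E'
from h import *
print('grasp_offset',globals().get('grasp_offset'))
P={n:read_camera(n) for n in("scene","top")}
for n in P: pickle.dump(P[n],open(n+"0.pkl","wb"))
np.set_printoptions(precision=4,suppress=True)
for t in "jigger pepper_mill kitchen_timer matchbox small_rest medium_rest large_rest oblong_rest spice_jar lime_half".split():
    for n in P:
        for r in mark_of(t,P[n])[:4]:
            print(t,n,round(r["p"],2),np.round(r["uv"],1),onz(P[n],r["uv"],0)[:2])
E
```

```text
grasp_offset 0.0187
jigger scene 0.57 [280. 237.] [0.5487 0.0375]
jigger top 0.54 [271.4 218.7] [0.5446 0.0415]
pepper_mill scene 0.62 [377.3 319.6] [ 0.5517 -0.2222]
pepper_mill top 0.91 [376.9 216. ] [ 0.5484 -0.2318]
pepper_mill top 0.26 [272.6 219.1] [0.5435 0.0384]
kitchen_timer scene 0.77 [412.2 261.6] [ 0.7022 -0.1847]
kitchen_timer scene 0.71 [310.1 195. ] [0.6811 0.0841]
kitchen_timer top 0.66 [260.5 173. ] [0.6642 0.0685]
kitchen_timer top 0.63 [358.5 161.1] [ 0.6931 -0.1882]
kitchen_timer top 0.6 [323.5 212.1] [ 0.5601 -0.0935]
kitchen_timer top 0.28 [297.5 172.1] [ 0.6656 -0.0279]
matchbox scene 0.59 [329.5 364.6] [ 0.4278 -0.2236]
matchbox top 0.56 [376.6 263.1] [ 0.4273 -0.227 ]
small_rest scene 0.97 [242.8 262.8] [0.4497 0.0372]
small_rest top 0.82 [275.6 258.6] [0.4421 0.0318]
medium_rest scene 0.92 [162.6 188.8] [0.4422 0.3257]
medium_rest top 0.57 [161.2 260.5] [0.4411 0.3236]
large_rest scene 0.52 [277.6 307.8] [ 0.4343 -0.0851]
large_rest top 0.87 [217.4 259.8] [0.441  0.1805]
oblong_rest scene 0.73 [275.4 306.7] [ 0.4328 -0.0806]
oblong_rest top 0.72 [322.4 264.2] [ 0.4263 -0.0878]
spice_jar scene 0.73 [249.8 200.2] [0.5689 0.1628]
spice_jar top 0.89 [225.4 209.2] [0.5706 0.16  ]
lime_half scene 0.89 [344.5 226.3] [ 0.6702 -0.032 ]
lime_half top 0.85 [300.  174.4] [ 0.6595 -0.0343]
```

```bash
python3 - <<'E'
import plant;print([ (k,getattr(plant,k)) for k in dir(plant) if not k.startswith('__')])
import cv2
for n in("scene","top"):
    im=cv2.imread(f"pics/{n}0.png")
    c=im[150:390,130:450] if n=="scene" else im[140:290,130:410]
    cv2.imwrite(f"pics/{n}0z.png",cv2.resize(c,None,fx=2.5,fy=2.5,interpolation=cv2.INTER_CUBIC))
E
```

```text
[('Unreachable', <class 'plant.Unreachable'>), ('get_state', <function make.<locals>.<lambda> at 0x7f0d9c2905e0>), ('grasp_offset', 0.0187), ('mark_of', <function make.<locals>.keyed.<locals>.call at 0x7f0d9c290b80>), ('read_camera', <function make.<locals>.drawn_camera at 0x7f0d9c2900e0>), ('sign_off', <function connect.<locals>.done at 0x7f0d9c203740>), ('silhouettes', <function make.<locals>.keyed.<locals>.call at 0x7f0d9c2909a0>), ('spot_in', <function make.<locals>.keyed.<locals>.call at 0x7f0d9c2907c0>)]
```

View pics/scene0z.png

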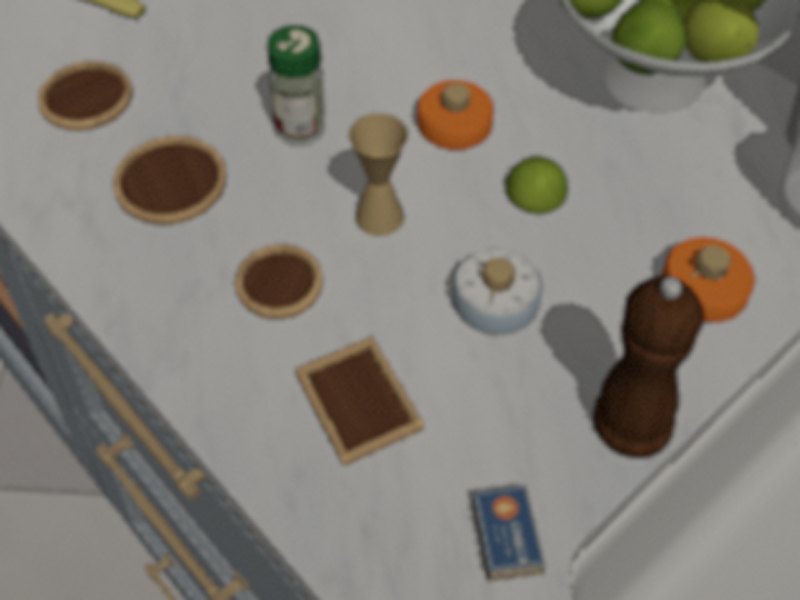

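View pics/top0z.png

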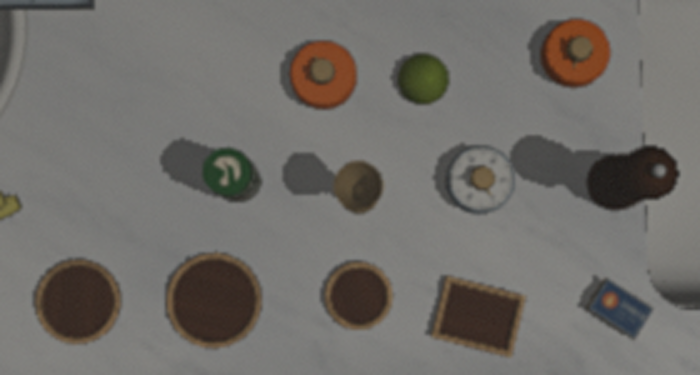

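```bash
cat > m.py <<'E'
from h import *
np.set_printoptions(precision=4,suppress=True)
P={n:pickle.load(open(n+"0.pkl","rb")) for n in("scene","top")}
def ortho(p,z,x0,x1,y0,y1,s=0.0005):
    xs=np.arange(x1,x0,-s);ys=np.arange(y1,y0,-s)
    X,Y=np.meshgrid(xs,ys,indexing='ij')
    T=p["world_from_camera"];W=np.stack([X,Y,np.full_like(X,z)],-1)-T[:3,3]
    C=W@T[:3,:3];m=p["mtx"]
    u=m[0,0]*C[...,0]/-C[...,2]+m[0,2];v=m[1,1]*(-C[...,1])/-C[...,2]+m[1,2]
    return cv2.remap(p["pixels"],u.astype(np.float32),v.astype(np.float32),cv2.INTER_CUBIC)
E
python3 - <<'E'
from m import *
R=dict(small=(.445,.035,.01),medium=(.441,.325,.01),large=(.441,.18,.01),oblong=(.43,-.084,.01),match=(.4275,-.225,.016),timer=(.558,-.094,.026))
for n in P:
  tiles=[]
  for k,(x,y,z) in R.items():
    o=ortho(P[n],z,x-.07,x+.07,y-.07,y+.07)
    hsv=cv2.cvtColor(cv2.GaussianBlur(o,(0,0),2),cv2.COLOR_BGR2HSV)
    thr=60
    m=(hsv[...,1]>thr).astype(np.uint8)
    if k=="timer": m=((hsv[...,1]>80)&(hsv[...,0]<30)).astype(np.uint8)
    m=cv2.morphologyEx(m,cv2.MORPH_OPEN,np.ones((5,5)))
    cs=cv2.findContours(m,cv2.RETR_EXTERNAL,cv2.CHAIN_APPROX_NONE)[0]
    if not cs: print(n,k,'none');continue
    c=max(cs,key=cv2.contourArea)
    (cx,cy),(w,h),a=cv2.minAreaRect(c)
    toW=lambda r,cc:(x+.07-r*.0005,y+.07-cc*.0005)
    print(n,k,np.array(toW(cy,cx)),'rect mm',round(w/2,1),round(h/2,1),round(a,1), np.array(toW(*cv2.fitEllipse(c)[0][::-1])),np.array(cv2.fitEllipse(c)[1])/2)
    cv2.drawContours(o,[c],-1,(0,255,0),1);tiles.append(o)
  while len(tiles)<6: tiles.append(np.zeros_like(o))
  g=np.vstack([np.hstack(tiles[:3]),np.hstack(tiles[3:6])]);cv2.imwrite(f"pics/ortho_{n}.png",g[:, :800] if g.shape[1]<=800 else cv2.resize(g,(798,532)))
E
```

```text
scene small [0.4446 0.0353] rect mm 70.9 67.1 26.6 [0.4448 0.0354] [67.1544 70.8754]
scene medium [0.4425 0.3179] rect mm 88.5 82.8 14.0 [0.4424 0.3179] [82.7092 88.7456]
scene large [0.4417 0.1812] rect mm 99.1 94.0 31.0 [0.4421 0.1814] [93.8994 98.9412]
scene oblong [ 0.4228 -0.0855] rect mm 85.8 64.3 15.0 [ 0.4228 -0.0855] [ 73.3798 101.2508]
scene match [ 0.4254 -0.2222] rect mm 50.1 18.0 33.7 [ 0.4225 -0.2253] [17.7882 56.1703]
scene timer [ 0.5677 -0.083 ] rect mm 27.9 21.6 45.0 [ 0.5681 -0.0825] [21.384  27.6547]Traceback (most recent call last):
  File "<stdin>", line 20, in <module>
    return _nx.concatenate(arrs, 1, dtype=dtype, casting=casting)
           ~~~~~~~~~~~~~~~^^^^^^^^^^^^^^^^^^^^^^^^^^^^^^^^^^^^^^^
ValueError: all the input array dimensions except for the concatenation axis must match exactly, but along dimension 0, the array at index 0 has size 280 and the array at index 2 has size 281
```

```bash
cat > fit.py <<'E'
from m import *
R=dict(small=(.445,.035,.01),medium=(.441,.320,.01),large=(.441,.18,.01),oblong=(.425,-.084,.01),match=(.4275,-.225,.016),timer=(.558,-.09,.042))
for n in P:
  tiles=[]
  for k,(x,y,z) in R.items():
    o=ortho(P[n],z,x-.07,x+.07,y-.07,y+.07)[:280,:280].copy()
    hsv=cv2.cvtColor(cv2.GaussianBlur(o,(0,0),2),cv2.COLOR_BGR2HSV)
    m=(hsv[...,1]>60).astype(np.uint8)
    if k=="match": m=((hsv[...,2]<np.median(hsv[...,2])*.8)).astype(np.uint8)
    if k=="timer": m=((hsv[...,1]>70)&(hsv[...,0]<40)).astype(np.uint8); m[:60]=0
    m=cv2.morphologyEx(m,cv2.MORPH_OPEN,np.ones((5,5)))
    cs=cv2.findContours(m,cv2.RETR_EXTERNAL,cv2.CHAIN_APPROX_NONE)[0]
    if cs:
      c=max(cs,key=cv2.contourArea)
      (cx,cy),(w,h),a=cv2.minAreaRect(c)
      toW=lambda r,cc:(x+.07-r*.0005,y+.07-cc*.0005)
      print(n,k,np.array(toW(cy,cx)),'rect mm',round(w/2,1),round(h/2,1),round(a,1), np.array(toW(*cv2.fitEllipse(c)[0][::-1])))
      cv2.drawContours(o,[c],-1,(0,255,0),1)
    tiles.append(o)
  g=np.vstack([np.hstack(tiles[:3]),np.hstack(tiles[3:6])]);cv2.imwrite(f"pics/ortho_{n}.png",cv2.resize(g,(798,532)))
E
python3 fit.py
```

```text
scene small [0.4446 0.0353] rect mm 70.9 67.1 26.6 [0.4448 0.0354]
scene medium [0.4425 0.3179] rect mm 88.5 82.8 14.0 [0.4424 0.3179]
scene large [0.4417 0.1812] rect mm 99.1 94.0 31.0 [0.4421 0.1814]
scene oblong [ 0.4228 -0.0855] rect mm 85.8 64.3 15.0 [ 0.4228 -0.0855]
scene match [ 0.4278 -0.2266] rect mm 62.2 41.3 33.5 [ 0.4278 -0.2267]
scene timer [ 0.5588 -0.0902] rect mm 25.5 24.5 90.0 [ 0.5587 -0.0901]
top small [0.4445 0.0388] rect mm 67.0 67.5 90.0 [0.4445 0.0387]
top medium [0.4423 0.3223] rect mm 84.5 83.4 26.6 [0.4423 0.3222]
top large [0.4417 0.185 ] rect mm 94.5 95.0 90.0 [0.4418 0.1851]
top oblong [ 0.4221 -0.0827] rect mm 83.7 63.4 15.1 [ 0.4221 -0.0827]
top match [ 0.4304 -0.2198] rect mm 68.9 41.2 33.5 [ 0.43   -0.2206]
top timer [ 0.56  -0.086] rect mm 21.2 21.2 45.0 [ 0.5599 -0.0861]
```

View pics/ortho_top.png

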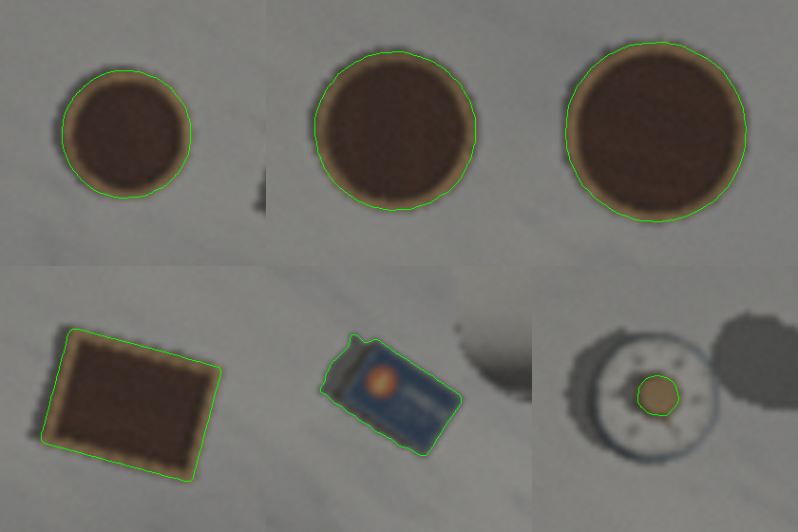

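View pics/ortho_scene.png

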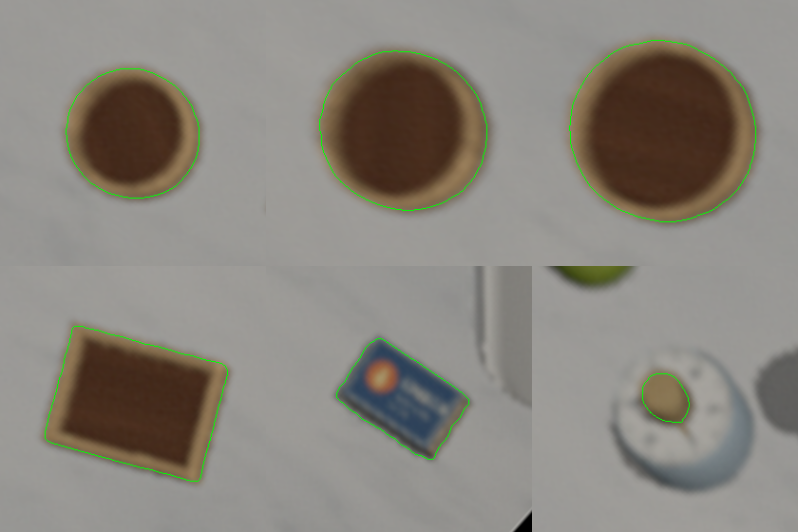

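```bash
python3 - <<'E'
from m import *
print('mill',tri(P['scene'],(398.4,264.8),P['top'],(394,208)), onz(P['scene'],(398.4,264.8),.168),onz(P['top'],(394,208),.168))
print('jig',tri(P['scene'],(281.2,203.6),P['top'],(273.2,214.8)),onz(P['scene'],(281.2,203.6),.1),onz(P['top'],(273.2,214.8),.1))
for n in P:
    x,y,z=(.4275,-.225,.016)
    o=ortho(P[n],z,x-.07,x+.07,y-.07,y+.07)[:280,:280].copy()
    b=o.astype(int);m=((b[...,0]-b[...,2])>12).astype(np.uint8)
    m=cv2.morphologyEx(m,cv2.MORPH_OPEN,np.ones((5,5)))
    c=np.vstack(cv2.findContours(m,cv2.RETR_EXTERNAL,cv2.CHAIN_APPROX_NONE)[0])
    (cx,cy),(w,h),a=cv2.minAreaRect(c);print(n,x+.07-cy*.0005,y+.07-cx*.0005,w/2,h/2,a)
E
```

```text
mill (array([ 0.5535, -0.2271,  0.1697]), np.float64(0.0018985259380376945)) [ 0.5556 -0.227   0.168 ] [ 0.553  -0.2268  0.168 ]
jig (array([0.548 , 0.0352, 0.1028]), np.float64(0.003958473944525011)) [0.5514 0.0361 0.1   ] [0.5467 0.0364 0.1   ]
scene 0.4308269271850586 -0.22588460540771485 52.9738655090332 34.80743408203125 33.690067291259766
top 0.42823077392578124 -0.2264038314819336 53.94459533691406 33.282012939453125 33.690067291259766
```

Request:
jog_arm(targets="20 -32 0 0 0 0 1;20 -32 0 0 0 0 1;20 -32 0 0 0 0 1;20 -32 0 0 0 0 1;20 -32 0 0 0 0 1;20 -32 0 0 0 0 1;20 -32 0 0 0 0 1;20 -32 0 0 0 0 1;20 -32 0 0 0 0 1;20 -32 0 0 0 0 1", force=30)

```text
time: 2.08
eef_pos: [0.3665, 0.3258, 0.2313]
tcp_rot: [0.117, 0.993, 0.002, 0.001]
contact_force: [0.4, 0.8, 0.3]
opening: 0.998
```

Request:
jog_arm(targets="20 -32 0 0 0 0 1;20 -32 0 0 0 0 1;20 -32 0 0 0 0 1;20 -32 0 0 0 0 1;20 -32 0 0 0 0 1;20 -32 0 0 0 0 1;20 -32 0 0 0 0 1;20 -32 0 0 0 0 1;10 -16 0 0 0 0 1;0 0 0 0 0 0 1")

```text
time: 2.92
eef_pos: [0.5454, 0.0323, 0.2353]
tcp_rot: [0.12, 0.993, 0.003, 0.007]
contact_force: [0.4, 0.1, -0.5]
opening: 0.998
```

```bash
python3 - <<'E'
from h import *
print(get_state()["eef_pos"])
p=read_camera("wrist");cv2.imwrite("pics/w1.png",p["pixels"]);pickle.dump(p,open("w1.pkl","wb"))
p=read_camera("top");cv2.imwrite("pics/t1.png",p["pixels"])
E
```

```text
[0.54538357 0.03230473 0.23534401]
```

View pics/w1.png

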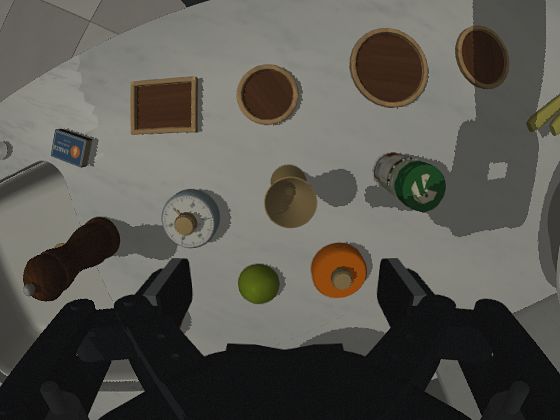

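```bash
cat >> h.py <<'E'
def wonz(p,uv,z):
    T=p["world_from_camera"];m=p["mtx"]
    a=np.array([uv[0]-m[0,2],uv[1]-m[1,2]]);r=np.hypot(*a);th=r/m[0,0]
    d=np.array([a[0]/r*np.sin(th),-a[1]/r*np.sin(th),-np.cos(th)]);d=T[:3,:3]@d
    o=T[:3,3];return o+d*(z-o[2])/d[2]
E
python3 - <<'E'
from h import *
np.set_printoptions(precision=4,suppress=True)
p=pickle.load(open("w1.pkl","rb"))
for n,uv,z in [("jig",(291,202),.1),("timer",(186,223),.042),("milltop",(30,290),.168),("match",(71.5,147),.016),("small",(268,94.5),.01),("medium",(483,57),.01),("large",(389,67.5),.01),("oblong",(164.5,106),.01),("oblc1",(131,81.5),.01),("oblc2",(195,77),.01),("oblc3",(134,133.5),.01),("m1",(60,128),.016),("m2",(92,134),.016)]: print(n,wonz(p,uv,z)[:2])
E
```

```text
jig [0.5492 0.0381]
timer [ 0.5587 -0.0827]
milltop [ 0.5546 -0.2186]
match [ 0.43   -0.2193]
small [0.4456 0.0395]
medium [0.4434 0.3193]
large [0.4429 0.1828]
oblong [ 0.4241 -0.0796]
oblc1 [ 0.3807 -0.114 ]
oblc2 [ 0.4027 -0.0356]
oblc3 [ 0.4432 -0.1269]
m1 [ 0.3999 -0.2304]
m2 [ 0.4251 -0.1822]
```

Request:
jog_arm(targets="4 5 -15 -0.25 0.8 0 1;0 0 -30 0 0 0 1;0 0 -30 0 0 0 1;0 0 -30 0 0 0 1;0 0 -20 0 0 0 1;0 0 -20 0 0 0 1;0 0 -15 0 0 0 1;0 0 0 0 0 0 1")

```text
time: 3.68
eef_pos: [0.5423, 0.0538, 0.0735]
tcp_rot: [0.112, 0.994, 0.002, 0.002]
contact_force: [-1.6, 1.3, 0.1]
opening: 1.001
```

```bash
python3 - <<'E'
from h import *
s=get_state();print(s["eef_pos"],s["dq"],s["contact_force"])
p=read_camera("wrist");cv2.imwrite("pics/w2.png",p["pixels"])
p=read_camera("scene");cv2.imwrite("pics/s2.png",p["pixels"]);s=get_state();print(s["eef_pos"],s["dq"])
E
```

```text
[0.54231611 0.0537851  0.07349272] [ 0.03928993 -0.02706584  0.00846583  0.0060556   0.02537486  0.00555865] [-1.57543243  1.28117966  0.0979672 ]
[0.54457533 0.05331123 0.07652188] [-0.01264551 -0.02283516 -0.04016491 -0.00382209 -0.00495864 -0.00251991]
```

View pics/w2.png

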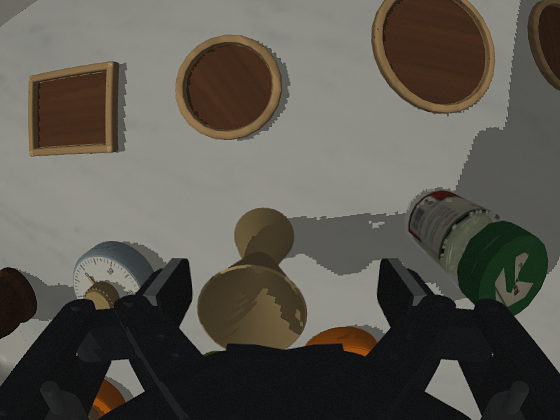

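View pics/s2.png

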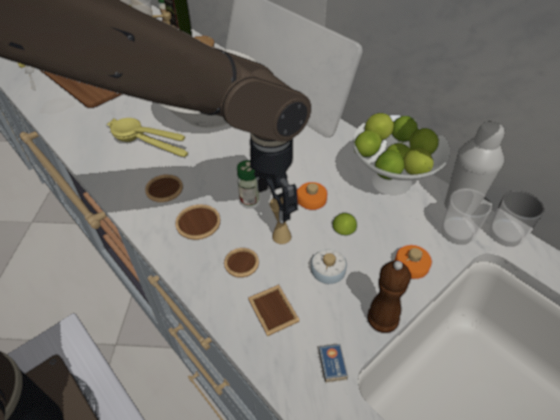

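Request:
jog_arm(targets="1 -5 -1 0 0 0 1;1 -6 -2 0 0 0 1;1 -4 -2 0 0 0 1;0 0 -2 0 0 0 1;0 0 0 0 0 0 1")

```text
time: 4.2
eef_pos: [0.552, 0.0378, 0.0761]
tcp_rot: [0.111, 0.994, 0.003, 0.011]
contact_force: [-0.5, -0.9, 0.8]
opening: 0.999
```

Request:
jog_arm(targets="-1 0 -4 0 0.6 0 1;-1 0 -4 0 0.6 0 1;0 0 -3 0 0.2 0 1;0 0 0 0 0 0 1;0 0 0 0 0 0 1")

```text
time: 4.62
eef_pos: [0.5507, 0.0371, 0.0648]
tcp_rot: [0.112, 0.994, 0.001, -0.002]
contact_force: [0.7, -0.5, 0.5]
opening: 1.002
```

Aligned over the jigger; close.

Request:
jog_arm(targets="0 0 0 0 0 0 -1;0 0 0 0 0 0 -1;0 0 0 0 0 0 -1;0 0 0 0 0 0 -1;0 0 0 0 0 0 -1;0 0 0 0 0 0 -1;0 0 0 0 0 0 -1;0 0 0 0 0 0 -1")

```text
time: 5.28
eef_pos: [0.5503, 0.0375, 0.0645]
tcp_rot: [0.111, 0.994, 0.001, -0.002]
contact_force: [0.3, 0.1, -0.1]
opening: 0.532
```

Request:
jog_arm(targets="0 0 10 0 0 0 -1;0 0 12 0 0 0 -1;-5 0 3 0 0 0 -1;-12 0 0 0 0 0 -1;-18 0 0 0 0 0 -1;-18 0 0 0 0 0 -1;-18 0 0 0 0 0 -1;-14 0 0 0 0 0 -1;-8 0 0 0 0 0 -1;-4 0 0 0 0 0 -1")

```text
time: 6.12
eef_pos: [0.4504, 0.0372, 0.0972]
tcp_rot: [0.111, 0.994, 0.001, 0.002]
contact_force: [0.0, 0.1, -0.6]
opening: 0.531
```

Request:
jog_arm(targets="0 0 0 0 0 0 -1;0 0 0 0 0 0 -1")

```text
time: 6.28
eef_pos: [0.4502, 0.0372, 0.0981]
tcp_rot: [0.111, 0.994, 0.001, 0.003]
contact_force: [-0.0, -1.3, -1.5]
opening: 0.53
```

```bash
python3 - <<'E'
from h import *
for n in("wrist","scene"):
    p=read_camera(n);cv2.imwrite(f"pics/{n}3.png",p["pixels"])
    pickle.dump(p,open(n+"3.pkl","wb"))
print(get_state()["eef_pos"])
E
```

```text
[0.45052933 0.03717442 0.09804335]
```

View pics/wrist3.png

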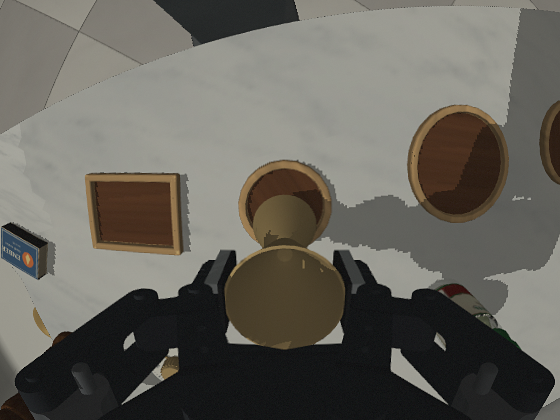

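View pics/scene3.png

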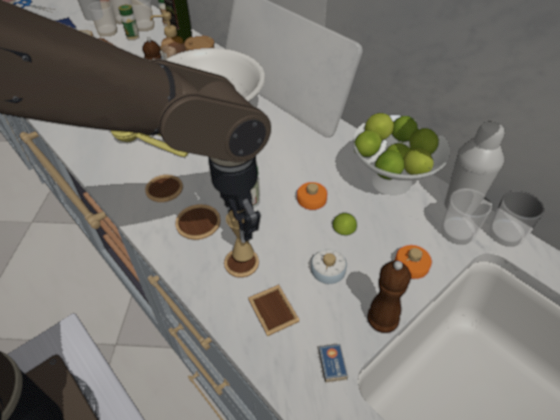

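Request:
jog_arm(targets="-3 0 -4 0 0.3 0 -1;-1 0 -6 0 0 0 -1;0 0 -6 0 0 0 -1;0 0 -5 0 0 0 -1;0 0 -3 0 0 0 -1;0 0 -2 0 0 0 -1;0 0 0 0 0 0 -1")

```text
time: 6.97
eef_pos: [0.4476, 0.0369, 0.0685]
tcp_rot: [0.111, 0.994, 0.001, -0.001]
contact_force: [-0.2, -0.5, 0.2]
opening: 0.535
```

Request:
jog_arm(targets="-1 0 -1 0 0 0 -1;0 0 -1 0 0 0 -1;0 0 0 0 0 0 -1")

```text
time: 7.22
eef_pos: [0.4491, 0.0366, 0.069]
tcp_rot: [0.111, 0.994, 0.001, 0.001]
contact_force: [-0.1, -0.3, -1.2]
opening: 0.532
```

Request:
jog_arm(targets="0 0 0 0 0 0 -0.1;0 0 0 0 0 0 0.1;0 0 0 0 0 0 0.2;0 0 0 0 0 0 0.5;0 0 0 0 0 0 1;0 0 0 0 0 0 1;0 0 0 0 0 0 1")

```text
time: 7.8
eef_pos: [0.4495, 0.0366, 0.0696]
tcp_rot: [0.111, 0.994, 0.001, 0.002]
contact_force: [-0.6, 0.4, -0.7]
opening: 0.999
```

```bash
python3 - <<'E'
from h import *
for n in("wrist","scene"):
    p=read_camera(n);cv2.imwrite(f"pics/{n}4.png",p["pixels"])
im=cv2.imread("pics/scene4.png");cv2.imwrite("pics/s4z.png",cv2.resize(im[180:300,180:310],None,fx=4,fy=4,interpolation=2))
print(get_state()["eef_pos"])
E
```

```text
[0.44955455 0.03661763 0.06954987]
```

View pics/wrist4.png

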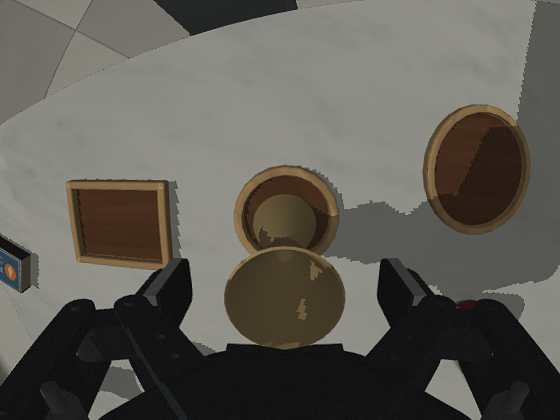

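View pics/s4z.png

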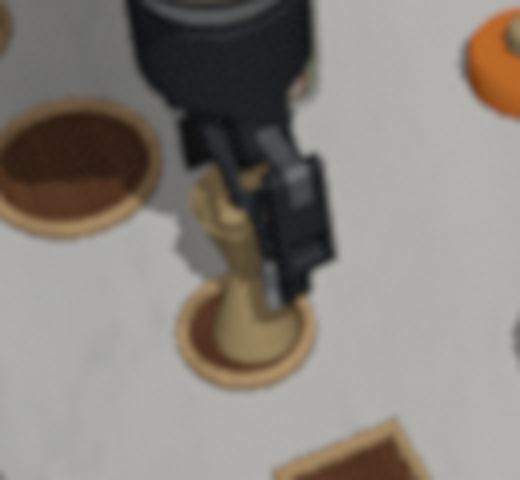

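Request:
jog_arm(targets="0 0 12 0 0 0 1;0 0 25 0 0 0 1;0 0 30 0 0 0 1;0 0 30 0 0 0 1;5 -10 30 0 0 0 1;10 -25 10 0 0 0 1;12 -30 0 0 0 0 1;12 -30 0 0 0 0 1;12 -30 0 0 0 0 1;12 -30 0 0 0 0 1")

```text
time: 8.73
eef_pos: [0.5094, -0.1191, 0.2136]
tcp_rot: [0.106, 0.994, 0.0, 0.001]
contact_force: [1.3, -0.1, 0.2]
opening: 0.998
```

Request:
jog_arm(targets="12 -30 0 0 0 0 1;12 -25 0 0 0 0 1;8 -18 0 0 0 0 1;4 -10 0 0 0 0 1;2 -4 0 0 0 0 1;0 0 0 0 0 0 1;0 0 0 0 0 0 1")

```text
time: 9.32
eef_pos: [0.5494, -0.2161, 0.2126]
tcp_rot: [0.11, 0.994, 0.0, 0.001]
contact_force: [-1.4, -0.3, 0.5]
opening: 0.998
```

```bash
python3 - <<'E'
from h import *
for n in("wrist","top"):
    p=read_camera(n);cv2.imwrite(f"pics/{n}5.png",p["pixels"])
    pickle.dump(p,open(n+"5.pkl","wb"))
im=cv2.imread("pics/top5.png");cv2.imwrite("pics/t5z.png",cv2.resize(im[140:300,130:410],None,fx=2.5,fy=2.5,interpolation=2))
print(get_state()["eef_pos"],get_state()["tcp_rot"])
E
```

```text
[ 0.54941037 -0.21552938  0.21271746] [1.09179758e-01 9.94021180e-01 3.27939153e-04 1.25132490e-03]
```

View pics/wrist5.png

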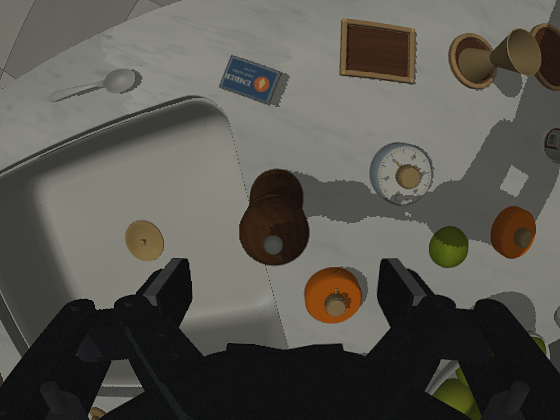

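View pics/t5z.png

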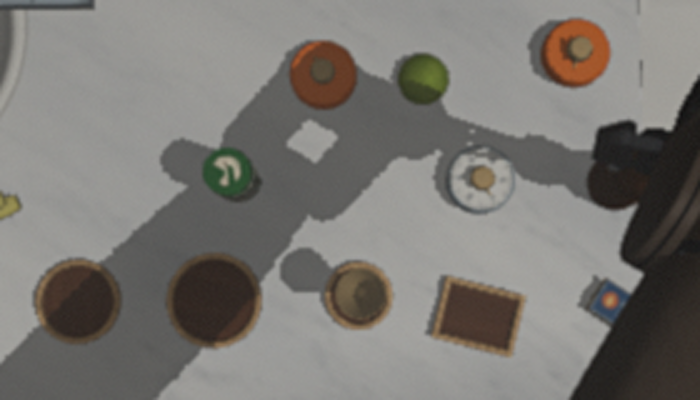

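```bash
python3 - <<'E'
from h import *
np.set_printoptions(precision=4,suppress=True)
p=pickle.load(open("wrist5.pkl","rb"))
for n,uv,z in [("milltip",(273.5,245),.168),("foot",(277,199),.0),("timer",(409,177),.042),("match",(250,79),.016),("oblong",(378,50),.01),("small",(473,60),.01)]: print(n,wonz(p,uv,z)[:2])
E
```

```text
milltip [ 0.5543 -0.2242]
foot [ 0.5632 -0.2277]
timer [ 0.5602 -0.088 ]
match [ 0.4294 -0.2256]
oblong [ 0.4227 -0.0847]
small [0.4446 0.0348]
```

Request:
jog_arm(targets="2 -4 0 0 0 0 1;2 -4 -10 0 0 0 1;0 -1 -15 0 0 0 1;0 0 -12 0 0 0 1;0 0 -6 0 0 0 1;0 0 0 0 0 0 1;0 0 0 0 0 0 1")

```text
time: 10.0
eef_pos: [0.5533, -0.2212, 0.1665]
tcp_rot: [0.107, 0.994, 0.0, 0.001]
contact_force: [0.8, -0.3, -0.4]
opening: 0.997
```

Request:
jog_arm(targets="0 -2 -8 0 0 0 1;0 -2 -14 0 0 0 1;0 -1 -14 0 0 0 1;0 0 -9 0 0 0 1;0 0 -5 0 0 0 1;0 0 -2 0 0 0 1;0 0 0 0 0 0 1")

```text
time: 10.58
eef_pos: [0.5549, -0.2276, 0.1137]
tcp_rot: [0.106, 0.994, -0.001, 0.004]
contact_force: [0.1, 0.9, -0.3]
opening: 0.999
```

Request:
jog_arm(targets="0 1 0 0 0 0 -1;0 0 0 0 0 0 -1;0 0 0 0 0 0 -1;0 0 0 0 0 0 -1;0 0 0 0 0 0 -1;0 0 0 0 0 0 -1;0 0 0 0 0 0 -1;0 0 0 0 0 0 -1", force=40)

```text
time: 11.25
eef_pos: [0.5557, -0.2266, 0.1157]
tcp_rot: [0.106, 0.994, -0.001, 0.005]
contact_force: [0.8, -0.3, -0.1]
opening: 0.547
```

Request:
jog_arm(targets="0 0 4 0 0 0 -1;0 0 8 0 0 0 -1;0 0 8 0 0 0 -1;0 0 4 0 0 0 -1;0 0 0 0 0 0 -1")

```text
time: 11.67
eef_pos: [0.5551, -0.2263, 0.1414]
tcp_rot: [0.106, 0.994, -0.001, 0.004]
contact_force: [-0.1, -0.1, -1.5]
opening: 0.542
```

```bash
python3 - <<'E'
from h import *
for n in("wrist","scene"):
    p=read_camera(n);cv2.imwrite(f"pics/{n}6.png",p["pixels"])
im=cv2.imread("pics/scene6.png");cv2.imwrite("pics/s6z.png",cv2.resize(im[180:360,300:480],None,fx=3,fy=3,interpolation=2))
print(get_state()["eef_pos"],get_state()["tcp_rot"])
E
```

```text
[ 0.55482141 -0.2261201   0.14054862] [ 1.06093487e-01  9.94347626e-01 -8.85009963e-04  4.02343929e-03]
```

View pics/wrist6.png

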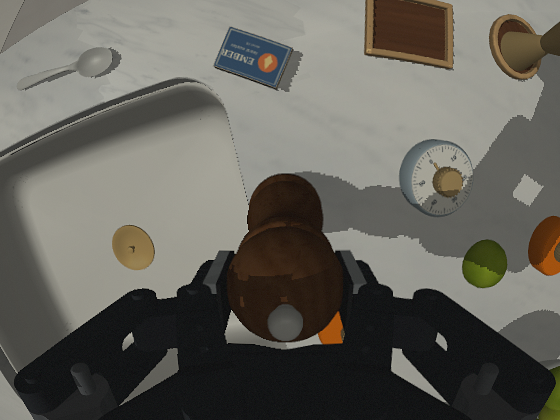

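View pics/s6z.png

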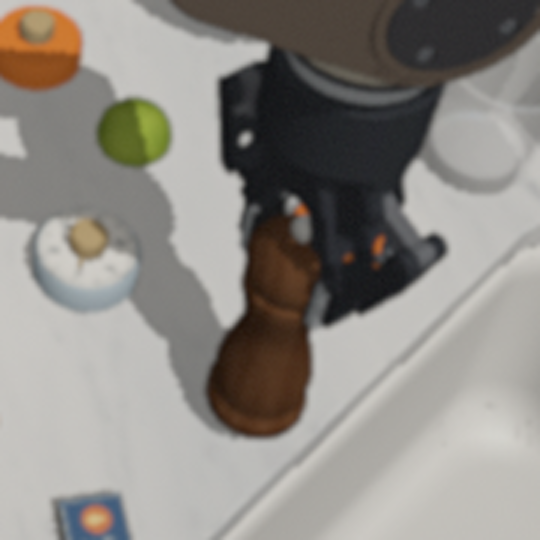

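Request:
jog_arm(targets="0 0 4 0 0 0 -1;0 0 10 0 0 0 -1;0 0 20 0 0 0 -1;0 0 25 0 0 0 -1;0 0 25 0 0 0 -1;0 0 20 0 0 0 -1;0 0 10 0 0 0 -1;0 0 5 0 0 0 -1;0 0 0 0 0 0 -1")

```text
time: 12.52
eef_pos: [0.5518, -0.2243, 0.2653]
tcp_rot: [0.106, 0.994, 0.0, 0.001]
contact_force: [0.8, -0.6, -1.0]
opening: 0.544
```

Request:
jog_arm(targets="-2 8 0 0 0 0 -1;-4 18 0 0 0 0 -1;-6 28 0 0 0 0 -1;-6 30 0 0 0 0 -1;-6 30 0 0 0 0 -1;-6 30 0 0 0 0 -1;-6 30 0 0 0 0 -1;-6 30 0 0 0 0 -1;-6 30 0 0 0 0 -1;-6 30 0 0 0 0 -1")

```text
time: 13.35
eef_pos: [0.4825, 0.0571, 0.2484]
tcp_rot: [0.11, 0.994, 0.005, -0.013]
contact_force: [1.3, 0.0, -2.2]
opening: 0.546
```

Request:
jog_arm(targets="-6 30 0 0 0 0 -1;-6 30 0 0 0 0 -1;-6 30 0 0 0 0 -1;-6 30 0 0 0 0 -1;-6 30 0 0 0 0 -1;-5 28 0 0 0 0 -1;-4 20 0 0 0 0 -1;-2 14 0 0 0 0 -1;-2 8 0 0 0 0 -1;0 0 0 0 0 0 -1")

```text
time: 14.18
eef_pos: [0.4112, 0.2994, 0.2307]
tcp_rot: [0.103, 0.994, 0.002, -0.029]
contact_force: [-0.6, -0.9, -2.0]
opening: 0.544
```

Request:
jog_arm(targets="6 4 0 -0.2 -0.8 0 -1;8 6 0 -0.2 -1 0 -1;8 6 0 0 -0.8 0 -1;6 3 0 0 -0.5 0 -1;3 1 0 0 0 0 -1;0 0 0 0 0 0 -1;0 0 0 0 0 0 -1")

```text
time: 14.77
eef_pos: [0.445, 0.3185, 0.2284]
tcp_rot: [0.104, 0.995, -0.001, -0.0]
contact_force: [0.0, -1.0, -2.8]
opening: 0.543
```

```bash
python3 - <<'E'
from h import *
for n in("wrist","top"):
    p=read_camera(n);cv2.imwrite(f"pics/{n}7.png",p["pixels"]);pickle.dump(p,open(n+"7.pkl","wb"))
print(get_state()["eef_pos"],get_state()["tcp_rot"])
E
```

```text
[0.44478887 0.31841825 0.22838231] [ 1.04362161e-01  9.94539125e-01 -4.93725680e-04 -4.74655228e-04]
```

View pics/wrist7.png

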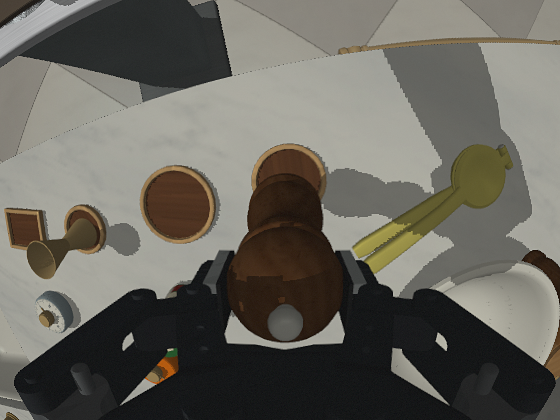

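```bash
python3 - <<'E'
from h import *
np.set_printoptions(precision=4,suppress=True)
p=pickle.load(open("wrist7.pkl","rb"))
for n,uv,z in [("medtop",(288.5,144),.01),("medL",(251,178),.01),("medR",(326,178),.01),("large",(178,204),.01)]: print(n,wonz(p,uv,z)[:2])
E
```

```text
medtop [0.401  0.3318]
medL [0.4295 0.2827]
medR [0.447  0.3654]
large [0.4404 0.1899]
```

Request:
jog_arm(targets="0 1 -5 0 0 0 -1;0 1 -14 0 0 0 -1;0 1 -18 0 0 0 -1;0 0 -18 0 0 0 -1;0 0 -14 0 0 0 -1;0 0 -8 0 0 0 -1;0 0 -5 0 0 0 -1;0 0 0 0 0 0 -1")

```text
time: 15.53
eef_pos: [0.4445, 0.3208, 0.1435]
tcp_rot: [0.105, 0.994, 0.0, 0.001]
contact_force: [-0.5, -0.1, -1.1]
opening: 0.543
```

Request:
jog_arm(targets="0 0 -4 0 0 0 -1;0 0 -6 0 0 0 -1;0 0 -6 0 0 0 -1;0 0 -4 0 0 0 -1;0 0 -2 0 0 0 -1;0 0 -1 0 0 0 -1;0 0 0 0 0 0 -1")

```text
time: 16.12
eef_pos: [0.4464, 0.3217, 0.1214]
tcp_rot: [0.105, 0.994, 0.002, 0.003]
contact_force: [0.9, -0.4, -2.9]
opening: 0.544
```

Request:
jog_arm(targets="-1 0 -1 0 0.3 0 -1;-1 0 -1 0 0 0 -1;0 0 -1 0 0 0 -1;0 0 0 0 0 0 -1")

```text
time: 16.45
eef_pos: [0.4455, 0.3222, 0.1202]
tcp_rot: [0.105, 0.994, 0.002, 0.002]
contact_force: [0.3, -0.1, -2.2]
opening: 0.546
```

Request:
jog_arm(targets="0 0 -1 0 0 0 -1;0 0 -1 0 0 0 -1;0 0 -1 0 0 0 -1;0 0 0 0 0 0 -1")

```text
time: 16.78
eef_pos: [0.4467, 0.3225, 0.1199]
tcp_rot: [0.105, 0.994, 0.002, 0.003]
contact_force: [-1.1, -0.7, -1.2]
opening: 0.545
```

```bash
python3 - <<'E'
from h import *
for n in("scene",):
    p=read_camera(n);cv2.imwrite(f"pics/{n}8.png",p["pixels"])
im=cv2.imread("pics/scene8.png");cv2.imwrite("pics/s8z.png",cv2.resize(im[100:240,90:240],None,fx=4,fy=4,interpolation=2))
print(get_state()["eef_pos"],get_state()["contact_force"])
E
```

```text
[0.44673051 0.32257324 0.11978214] [-0.42346622 -0.64431477  1.46388691]
```

View pics/s8z.png

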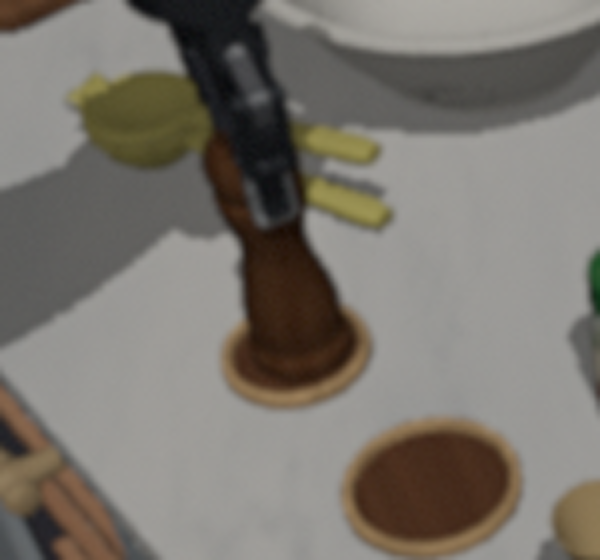

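Request:
jog_arm(targets="0 0 -0.5 0 0 0 0.05;0 0 0 0 0 0 0.15;0 0 0 0 0 0 0.3;0 0 0 0 0 0 0.6;0 0 0 0 0 0 1;0 0 0 0 0 0 1;0 0 0 0 0 0 1")

```text
time: 17.42
eef_pos: [0.447, 0.323, 0.1182]
tcp_rot: [0.105, 0.994, 0.004, 0.004]
contact_force: [0.1, 0.4, -0.4]
opening: 1.002
```

Request:
jog_arm(targets="0 0 8 0 0 0 1;0 0 20 0 0 0 1;0 0 30 0 0 0 1;0 0 30 0 0 0 1;0 -5 20 0 0 0 1;3 -15 5 0 0 0 1;6 -28 0 0 0 0 1;8 -30 0 0 0 0 1;8 -30 0 0 0 0 1;8 -30 0 0 0 0 1")

```text
time: 18.25
eef_pos: [0.4779, 0.1846, 0.2427]
tcp_rot: [0.1, 0.995, 0.005, 0.006]
contact_force: [1.1, -0.3, 0.3]
opening: 1.001
```

```bash
python3 - <<'E'
from h import *
for n in("scene",):
    p=read_camera(n);cv2.imwrite(f"pics/{n}9.png",p["pixels"])
print(get_state()["eef_pos"],get_state()["tcp_rot"],get_state()["contact_force"])
E
```

```text
[0.47960166 0.18016502 0.2429318 ] [0.10150882 0.99480409 0.00312279 0.00714406] [ 2.07578454 -2.48997638  0.09005054]
```

View pics/scene9.png

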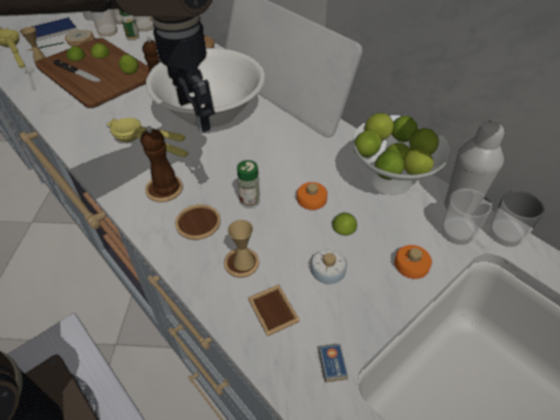

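Request:
jog_arm(targets="8 -28 0 0 0.4 0 1;9 -30 -5 0 0.4 0 1;9 -30 -8 0 0 0 1;9 -30 -8 0 0 0 1;9 -30 -8 0 0 0 1;9 -28 -8 0 0 0 1;7 -22 -8 0 0 0 1;4 -15 -8 0 0 0 1;2 -8 -5 0 0 0 1;0 0 0 0 0 0 1")

```text
time: 19.13
eef_pos: [0.5497, -0.0533, 0.1915]
tcp_rot: [0.104, 0.995, 0.003, 0.007]
contact_force: [1.3, -0.5, 1.7]
opening: 1.0
```

Request:
jog_arm(targets="0 0 0 0 0 0 1;0 0 0 0 0 0 1")

```text
time: 19.3
eef_pos: [0.5496, -0.0525, 0.1919]
tcp_rot: [0.104, 0.995, 0.004, 0.007]
contact_force: [-0.2, 0.1, -0.0]
opening: 1.004
```

```bash
python3 - <<'E'
from h import *
for n in("wrist",):
    p=read_camera(n);cv2.imwrite(f"pics/{n}10.png",p["pixels"]);pickle.dump(p,open(n+"10.pkl","wb"))
print(get_state()["eef_pos"],get_state()["tcp_rot"],get_state()["contact_force"])
E
```

```text
[ 0.54966213 -0.05229736  0.19214913] [0.10368751 0.99457991 0.00375086 0.00675568] [0.04737019 0.60601192 1.57562138]
```

View pics/wrist10.png

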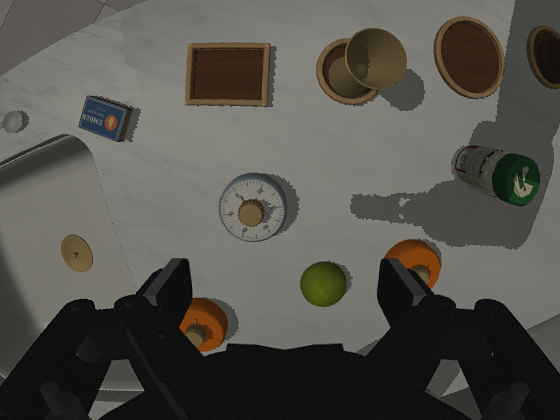

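```bash
python3 - <<'E'
from h import *
np.set_printoptions(precision=4,suppress=True)
p=pickle.load(open("wrist10.pkl","rb"))
for n,uv,z in [("timer",(250,213),.042),("body",(252.5,205),.026),("match",(104,118),.016),("oblong",(228.5,73.5),.01)]: print(n,wonz(p,uv,z)[:2])
E
```

```text
timer [ 0.5592 -0.0864]
body [ 0.5559 -0.0847]
match [ 0.4301 -0.2227]
oblong [ 0.4236 -0.0809]
```

Request:
jog_arm(targets="2 -6 -4 -0.2 0.5 0 1;3 -9 -8 -0.1 0.3 0 1;2 -9 -14 0 0 0 1;1 -6 -18 0 0 0 1;0 -3 -20 0 0 0 1;0 0 -20 0 0 0 1;0 0 -15 0 0 0 1;0 0 -8 0 0 0 1;0 0 0 0 0 0 1")

```text
time: 20.1
eef_pos: [0.5609, -0.0856, 0.0821]
tcp_rot: [0.099, 0.995, -0.001, 0.003]
contact_force: [-0.4, -0.1, -1.0]
opening: 1.001
```

Request:
jog_arm(targets="0 0 -4 0 0.3 0 1;0 0 -10 0 0 0 1;-1 0 -12 0 0 0 1;0 0 -12 0 0 0 0.5;0 0 -8 0 0 0 0;0 0 -5 0 0 0 -0.3;0 0 -2 0 0 0 -0.3;0 0 0 0 0 0 -0.3")

```text
time: 20.77
eef_pos: [0.5617, -0.0859, 0.0259]
tcp_rot: [0.099, 0.995, -0.002, 0.002]
contact_force: [0.3, 0.4, -0.2]
opening: 0.351
```

```bash
python3 - <<'E'
from h import *
for n in("wrist",):
    p=read_camera(n);cv2.imwrite(f"pics/{n}11.png",p["pixels"]);pickle.dump(p,open(n+"11.pkl","wb"))
print(get_state()["eef_pos"],get_state()["tcp_rot"],get_state()["contact_force"])
E
```

```text
[ 0.56171663 -0.08585966  0.02607864] [ 0.0985618   0.99512573 -0.00227611  0.00227367] [-0.17891717  0.09608259  0.09349036]
```

View pics/wrist11.png

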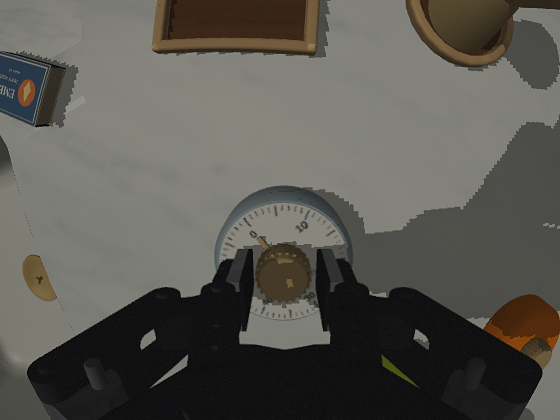

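Request:
jog_arm(targets="-1 0 2 0 0 0 -0.3;0 0 1.5 0 0 0 -0.3;0 0 0 0 0 0 -1;0 0 0 0 0 0 -1;0 0 0 0 0 0 -1;0 0 0 0 0 0 -1;0 0 0 0 0 0 -1", force=50)

```text
time: 21.4
eef_pos: [0.5614, -0.0861, 0.0317]
tcp_rot: [0.099, 0.995, -0.003, 0.004]
contact_force: [-1.2, -0.3, -2.2]
opening: 0.251
```

Request:
jog_arm(targets="0 0 3 0 0.2 0 -1;0 0 6 0 0 0 -1;0 0 8 0 0 0 -1;0 0 5 0 0 0 -1;0 0 0 0 0 0 -1")

```text
time: 21.82
eef_pos: [0.5608, -0.0859, 0.0552]
tcp_rot: [0.099, 0.995, -0.003, 0.001]
contact_force: [0.2, -1.5, -1.5]
opening: 0.256
```

```bash
python3 - <<'E'
from h import *
for n in("wrist","scene"):
    p=read_camera(n);cv2.imwrite(f"pics/{n}12.png",p["pixels"]);pickle.dump(p,open(n+"12.pkl","wb"))
im=cv2.imread("pics/scene12.png");cv2.imwrite("pics/s12z.png",cv2.resize(im[180:330,240:420],None,fx=3.5,fy=3.5,interpolation=2))
print(get_state()["eef_pos"],get_state()["tcp_rot"],get_state()["contact_force"])
E
```

```text
[ 0.56039162 -0.08573781  0.05438264] [ 9.85253087e-02  9.95131416e-01 -2.46410192e-03  3.95356367e-04] [ 0.27822048 -0.11378551 -1.05649009]
```

View pics/s12z.png

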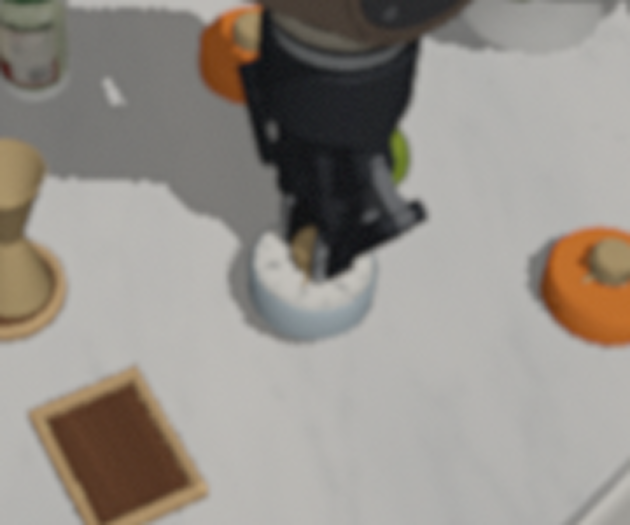

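View pics/wrist12.png

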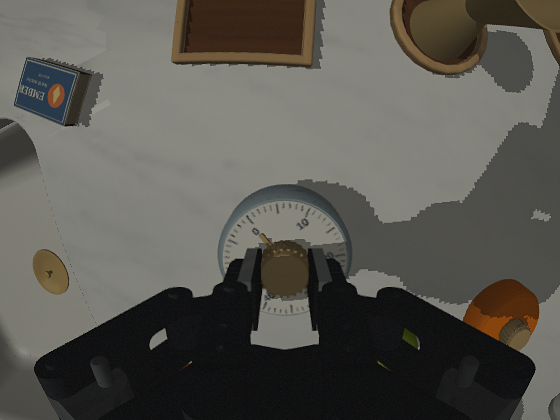

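Request:
jog_arm(targets="0 0 8 0 0 0 -1;0 0 16 0 0 0 -1;0 0 24 0 0 0 -1;0 0 24 0 0 0 -1;0 0 24 0 0 0 -1;0 0 15 0 0 0 -1;0 0 8 0 0 0 -1;-3 6 2 0 0 0 -1;-6 13 0 0 0 0 -1;-8 20 2 0 0 0 -1")

```text
time: 22.75
eef_pos: [0.5391, -0.0462, 0.1818]
tcp_rot: [0.101, 0.995, -0.002, -0.003]
contact_force: [-0.8, -0.2, -2.3]
opening: 0.253
```

Request:
jog_arm(targets="-10 23 2 0 0 0 -1;-10 23 2 0 0 0 -1;-10 23 2 0 0 0 -1;-10 23 2 0 0 0 -1;-10 23 2 0 0 0 -1;-10 23 2 0 0 0 -1;-8 20 2 0 0 0 -1;-6 15 0 0 0 0 -1;-4 10 0 0 0 0 -1;-2 4 0 0 0 0 -1")

```text
time: 23.58
eef_pos: [0.4354, 0.1593, 0.1792]
tcp_rot: [0.099, 0.995, -0.001, -0.02]
contact_force: [0.1, 0.9, -1.6]
opening: 0.253
```

Request:
jog_arm(targets="0 0 0 0 0 0 -1;0 0 0 0 0 0 -1")

```text
time: 23.75
eef_pos: [0.4323, 0.1608, 0.1767]
tcp_rot: [0.097, 0.995, -0.001, -0.022]
contact_force: [-0.5, 0.3, -1.4]
opening: 0.255
```

Request:
jog_arm(targets="2 4 0 0 -0.5 0 -1;3 7 0 0 -1 0 -1;3 6 -2 0 -0.8 0 -1;1 4 -5 0 -0.2 0 -1;0 1 -10 0 0 0 -1;0 0 -14 0 0 0 -1;0 0 -14 0 0 0 -1;0 0 -8 0 0 0 -1;0 0 -4 0 0 0 -1;0 0 0 0 0 0 -1")

```text
time: 24.58
eef_pos: [0.4428, 0.1832, 0.1132]
tcp_rot: [0.099, 0.995, 0.001, 0.001]
contact_force: [-0.6, -0.4, -2.0]
opening: 0.253
```

```bash
python3 - <<'E'
from h import *
np.set_printoptions(precision=4,suppress=True)
for n in("wrist","scene"):
    p=read_camera(n);cv2.imwrite(f"pics/{n}13.png",p["pixels"]);pickle.dump(p,open(n+"13.pkl","wb"))
print(get_state()["eef_pos"],get_state()["tcp_rot"],get_state()["contact_force"])
E
```

```text
[0.4435 0.1833 0.1145] [0.0993 0.9951 0.0008 0.0023] [ 0.2461 -0.1168 -1.9168]
```

View pics/wrist13.png

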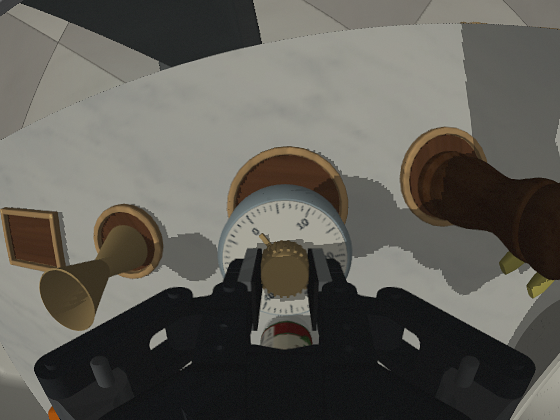

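```bash
python3 - <<'E'
from h import *
np.set_printoptions(precision=4,suppress=True)
p=pickle.load(open("wrist13.pkl","rb"))
a=wonz(p,(287.5,147),.01)[:2];print(a,a+.0485*np.array([.98,-.198]), wonz(p,(228,200),.01),wonz(p,(347,200),.01))
E
```

```text
[0.3949 0.1951] [0.4424 0.1855] [0.4258 0.1414 0.01  ] [0.4443 0.2329 0.01  ]
```

Request:
jog_arm(targets="0 1 -5 0 0.2 0 -1;0 1 -12 0 0 0 -1;0 0 -15 0 0 0 -1;0 0 -15 0 0 0 -1;0 0 -10 0 0 0 -1;0 0 -6 0 0 0 -1;0 0 -3 0 0 0 -1;0 0 0 0 0 0 -1")

```text
time: 25.35
eef_pos: [0.4494, 0.1866, 0.0513]
tcp_rot: [0.1, 0.995, 0.003, 0.007]
contact_force: [-0.0, -0.7, -1.7]
opening: 0.252
```

Request:
jog_arm(targets="-2 -0.5 -2 0 0.4 0 -1;-2 -0.5 -4 0 0.3 0 -1;-1 0 -4 0 0 0 -1;0 0 -2 0 0 0 -1;0 0 0 0 0 0 -1;0 0 0 0 0 0 -1")

```text
time: 25.85
eef_pos: [0.4459, 0.1859, 0.0406]
tcp_rot: [0.1, 0.995, 0.003, 0.003]
contact_force: [0.7, 0.0, -1.8]
opening: 0.254
```

Request:
jog_arm(targets="-1 0 -2 0 0.2 0 -1;-1 0 -2 0 0 0 -1;0 0 -1 0 0 0 -1;0 0 -1 0 0 0 -1;0 0 0 0 0 0 -1;0 0 0 0 0 0 -1")

```text
time: 26.35
eef_pos: [0.4446, 0.1862, 0.0353]
tcp_rot: [0.1, 0.995, 0.003, 0.002]
contact_force: [0.4, -0.8, -0.5]
opening: 0.254
```

```bash
python3 - <<'E'
from h import *
for n in("wrist","scene"):
    p=read_camera(n);cv2.imwrite(f"pics/{n}14.png",p["pixels"]);pickle.dump(p,open(n+"14.pkl","wb"))
im=cv2.imread("pics/scene14.png");cv2.imwrite("pics/s14z.png",cv2.resize(im[130:290,120:290],None,fx=3.5,fy=3.5,interpolation=2))
print(get_state()["eef_pos"],get_state()["tcp_rot"],get_state()["contact_force"])
E
```

```text
[0.44456997 0.1862211  0.03529621] [0.09965316 0.99501626 0.00293687 0.00180936] [-0.88363479  0.357994   -0.48448935]
```

View pics/s14z.png

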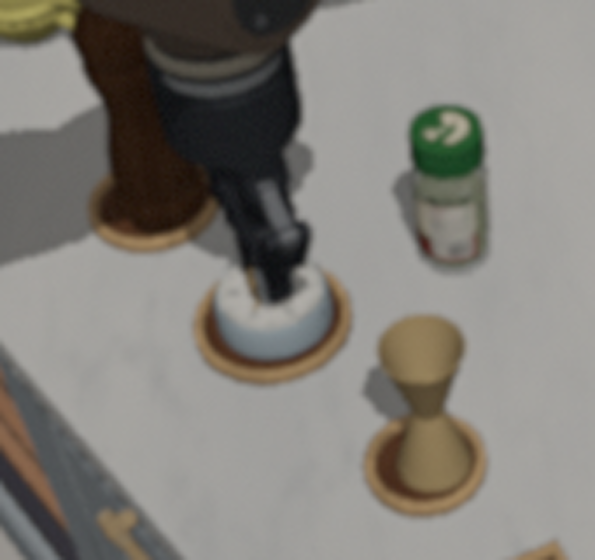

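View pics/wrist14.png

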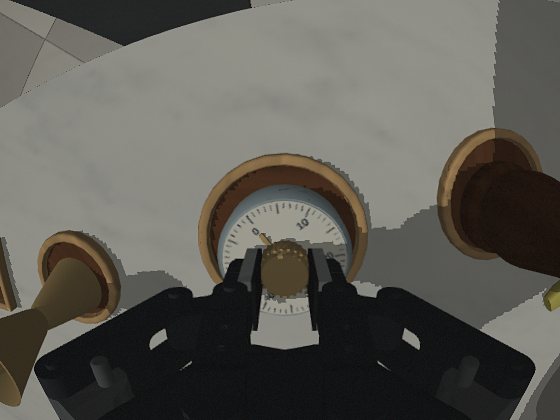

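Request:
jog_arm(targets="0 0 0 0 0 0 -0.3;0 0 0 0 0 0 0;0 0 0 0 0 0 0.5;0 0 0 0 0 0 1;0 0 0 0 0 0 1;0 0 5 0 0 0 1;0 0 12 0 0 0 1;0 0 20 0 0 0 1")

```text
time: 27.12
eef_pos: [0.4424, 0.1856, 0.0706]
tcp_rot: [0.1, 0.995, 0.002, -0.001]
contact_force: [-0.1, -0.1, -1.0]
opening: 0.997
```

Request:
jog_arm(targets="0 0 28 0 0 0 1;0 0 28 0 0 0 1;0 0 28 0 0 0 1;4 -5 28 0 0 0 1;6 -12 15 0 0 -3 1;6 -22 0 0 0 -6 1;6 -25 0 0 0 -6 1;3 -25 0 0 0 -6 1;0 -25 0 0 0 -6 1;0 -25 0 0 0 -6 1")

```text
time: 27.95
eef_pos: [0.4691, 0.0453, 0.2152]
tcp_rot: [0.385, 0.923, 0.004, 0.008]
contact_force: [-0.1, 0.4, 0.1]
opening: 1.001
```

```bash
python3 - <<'E'
from h import *
for n in("scene",):
    p=read_camera(n);cv2.imwrite(f"pics/{n}15.png",p["pixels"])
s=get_state();print(s["eef_pos"],s["tcp_rot"],s["qpos"],s["contact_force"])
E
```

```text
[0.46940128 0.04188717 0.21536905] [0.38832497 0.92148065 0.00294189 0.00827471] [-1.27442044e-01 -1.73041723e-01  2.08705176e+00  1.31675358e-03
  1.21006169e+00 -9.01033407e-01] [ 1.43207381 -1.66550402 -0.14373892]
```

View pics/scene15.png

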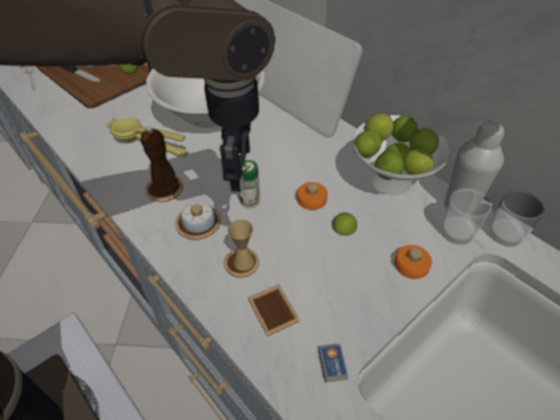

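Request:
jog_arm(targets="-2 -22 0 0 0.3 -6 1;-3 -24 0 0 0.3 -6 1;-3 -24 0 0 0 -6 1;-3 -24 0 0 0 -6 1;-3 -24 0 0 0 -6 1;-3 -24 0 0 0 -6 1;-3 -24 0 0 0 -6 1;-3 -22 0 0 0 -6 1;-3 -16 0 0 0 -6 1;-3 -10 0 0 0 -6 1")

```text
time: 28.83
eef_pos: [0.438, -0.1816, 0.22]
tcp_rot: [0.811, 0.585, -0.001, 0.007]
contact_force: [0.6, -0.0, -0.7]
opening: 1.002
```

Request:
jog_arm(targets="-2 -5 -5 0 0 -5 1;0 0 -10 0 0 -4 1;0 0 -10 0 0 -2 1;0 0 -5 0 0 0 1;0 0 0 0 0 0 1;0 0 0 0 0 0 1")

```text
time: 29.33
eef_pos: [0.4356, -0.1898, 0.1918]
tcp_rot: [0.867, 0.499, -0.001, 0.009]
contact_force: [0.5, -0.4, -0.5]
opening: 1.001
```

```bash
python3 - <<'E'
from h import *
for n in("wrist",):
    p=read_camera(n);cv2.imwrite(f"pics/{n}16.png",p["pixels"]);pickle.dump(p,open(n+"16.pkl","wb"))
s=get_state();print(s["eef_pos"],s["tcp_rot"],s["qpos"],s["contact_force"])
q=s["tcp_rot"];print(2*np.degrees(np.arctan2(q[1],q[0]))-90)
E
```

```text
[ 0.43564582 -0.18972277  0.19189544] [ 0.86672839  0.49870401 -0.00112605  0.00865699] [-0.61974198 -0.13569249  2.0990963  -0.01007317  1.1633978  -0.08927255] [ 0.10750157  0.04752243 -0.1389703 ]
-30.16889714719491
```

View pics/wrist16.png

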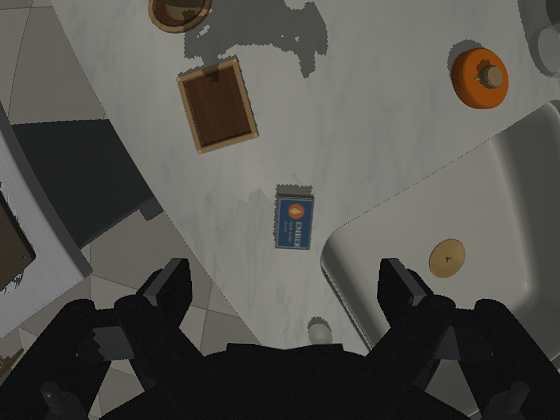

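```bash
python3 - <<'E'
from h import *
np.set_printoptions(precision=4,suppress=True)
p=pickle.load(open("wrist16.pkl","rb"))
im=p["pixels"][160:280,240:350];cv2.imwrite("pics/w16z.png",cv2.resize(im,None,fx=5,fy=5,interpolation=2))
b=p["pixels"].astype(int);m=((b[...,0]-b[...,2])>25).astype(np.uint8);m[:180]=0;m[260:]=0;m[:,:260]=0;m[:,330:]=0
ys,xs=np.nonzero(m);W=np.array([wonz(p,(x,y),.016)[:2] for x,y in zip(xs,ys)],np.float32)*1000
(c,wh,a)=cv2.minAreaRect(W);print(c,wh,a)
W=[wonz(p,u,.01)[:2] for u in [(178,74),(238,57),(259,134),(201,153)]];print(np.mean(W,0),np.array(W))
E
```

```text
(428.365478515625, -226.257080078125) (54.53273010253906, 34.250606536865234) 56.689754486083984
[ 0.4251 -0.083 ] [[ 0.4059 -0.0332]
 [ 0.466  -0.0524]
 [ 0.4444 -0.1305]
 [ 0.3841 -0.116 ]]
```

View pics/w16z.png

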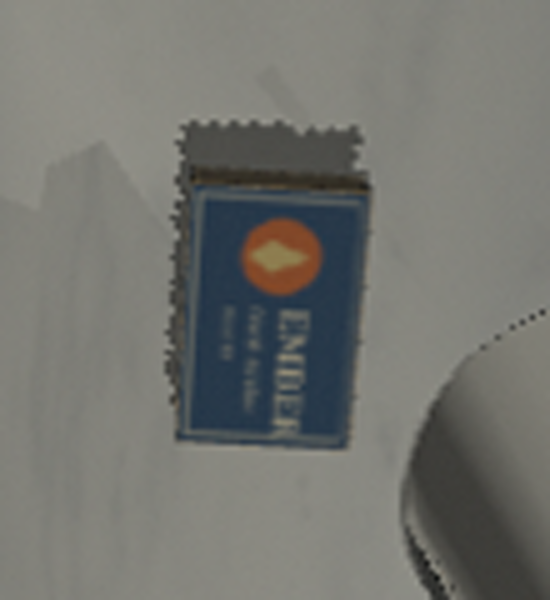

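Request:
jog_arm(targets="-1 -6 -4 0.3 0.2 -1 1;-2 -9 -8 0.3 0.2 -1 1;-2 -10 -14 0.3 0 -1 1;-1 -7 -18 0 0 0 1;0 -3 -20 0 0 0 1;0 -1 -20 0 0 0 1;0 0 -15 0 0 0 0.6;0 0 -8 0 0 0 0.4;0 0 -4 0 0 0 0.4;0 0 0 0 0 0 0.4")

```text
time: 30.22
eef_pos: [0.4303, -0.2339, 0.0778]
tcp_rot: [0.881, 0.473, 0.001, 0.003]
contact_force: [-0.5, 0.2, -0.1]
opening: 0.702
```

```bash
python3 - <<'E'
from h import *
for n in("wrist",):
    p=read_camera(n);cv2.imwrite(f"pics/{n}17.png",p["pixels"]);pickle.dump(p,open(n+"17.pkl","wb"))
s=get_state();print(s["eef_pos"],s["tcp_rot"],s["contact_force"])
q=s["tcp_rot"];print(2*np.degrees(np.arctan2(q[1],q[0]))-90)
b=p["pixels"].astype(int);m=((b[...,0]-b[...,2])>25).astype(np.uint8)
n,l,st,c=cv2.connectedComponentsWithStats(m);i=1+np.argmax(st[1:,4]);print(st[i])
ys,xs=np.nonzero(l==i);W=np.array([wonz(p,(x,y),.016)[:2] for x,y in zip(xs,ys)],np.float32)*1000
print(cv2.minAreaRect(W))
E
```

```text
[ 0.43060476 -0.23404117  0.07840583] [0.88117177 0.47277946 0.00105991 0.00384391] [-0.14850292  0.19024246  0.04276896]
-33.56977369019707
[ 251  182   49   72 2433]
((428.9273681640625, -226.4085235595703), (48.796810150146484, 31.433757781982422), 56.30992889404297)
```

View pics/wrist17.png

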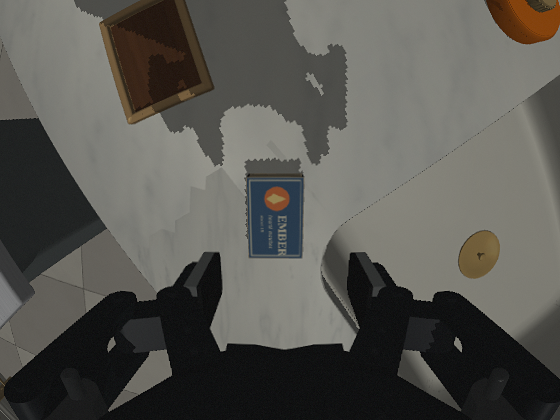

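Request:
jog_arm(targets="-1 2 -5 0.2 0.2 0 0.4;-1 3 -12 0.2 0 0 0.4;0 2 -15 0 0 0 0.4;0 1 -13 0 0 0 0.4;0 0 -9 0 0 0 0.4;0 0 -5 0 0 0 0.4;0 0 -2 0 0 0 0.4;0 0 0 0 0 0 0.4")

```text
time: 30.93
eef_pos: [0.4317, -0.2272, 0.0176]
tcp_rot: [0.881, 0.473, 0.003, 0.005]
contact_force: [0.4, -0.3, -0.1]
opening: 0.702
```

Request:
jog_arm(targets="-1 0 -3 0.2 0.3 0 0.4;-1 1 -4 0.1 0.2 0 0.4;-1 0 -4 0 0 0 0.4;0 0 -2 0 0 0 0.4;0 0 0 0 0 0 0.4;0 0 0 0 0 0 0.4")

```text
time: 31.43
eef_pos: [0.4299, -0.2274, 0.0052]
tcp_rot: [0.881, 0.473, 0.001, 0.002]
contact_force: [-0.1, -0.1, -0.0]
opening: 0.703
```

```bash
python3 - <<'E'
from h import *
for n in("wrist","scene"):
    p=read_camera(n);cv2.imwrite(f"pics/{n}18.png",p["pixels"])
im=cv2.imread("pics/scene18.png");cv2.imwrite("pics/s18z.png",cv2.resize(im[260:420,260:440],None,fx=3.5,fy=3.5,interpolation=2))
s=get_state();print(s["eef_pos"],s["tcp_rot"],s["contact_force"])
E
```

```text
[ 0.42990817 -0.22737717  0.00533401] [0.88088834 0.47331844 0.0014097  0.00184201] [-0.27734786  0.58797792 -0.01392913]
```

View pics/wrist18.png

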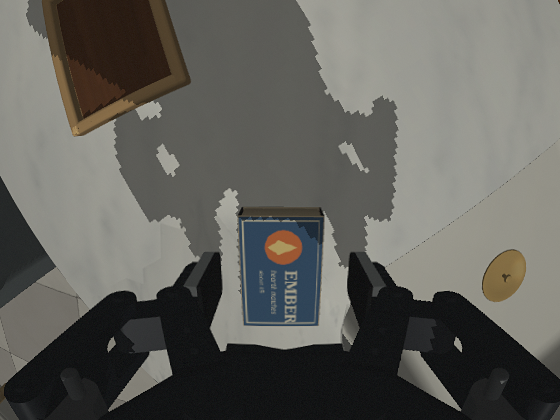

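View pics/s18z.png

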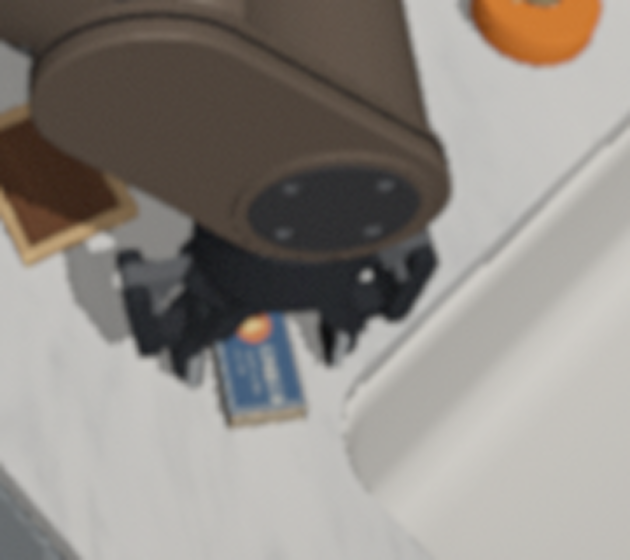

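Well aligned; z is right for a shallow grip. Close.

Request:
jog_arm(targets="0 0 0 0 0 0 0;0 0 0 0 0 0 -1;0 0 0 0 0 0 -1;0 0 0 0 0 0 -1;0 0 0 0 0 0 -1;0 0 0 0 0 0 -1", force=25)

```text
time: 32.03
eef_pos: [0.4304, -0.2277, 0.0061]
tcp_rot: [0.881, 0.473, 0.002, 0.002]
contact_force: [0.7, -0.6, -0.2]
opening: 0.437
```

Request:
jog_arm(targets="0 0 3 0 0 0 -1;0 0 8 0 0 0 -1;0 0 12 0 0 0 -1;0 0 12 0 0 0 -1;0 0 8 0 0 0 -1;0 0 4 0 0 0 -1;0 0 0 0 0 0 -1")

```text
time: 32.62
eef_pos: [0.4297, -0.2271, 0.0567]
tcp_rot: [0.881, 0.473, 0.001, 0.002]
contact_force: [1.2, -0.2, -0.1]
opening: 0.442
```

```bash
python3 - <<'E'
from h import *
for n in("wrist","scene"):
    p=read_camera(n);cv2.imwrite(f"pics/{n}19.png",p["pixels"])
im=cv2.imread("pics/scene19.png");cv2.imwrite("pics/s19z.png",cv2.resize(im[260:420,260:440],None,fx=3.5,fy=3.5,interpolation=2))
s=get_state();print(s["eef_pos"],s["tcp_rot"],s["contact_force"])
E
```

```text
[ 0.42920403 -0.22672444  0.05571808] [0.88086553 0.47336406 0.00110575 0.00107621] [ 0.74608794 -0.28122343 -1.50320138]
```

View pics/wrist19.png

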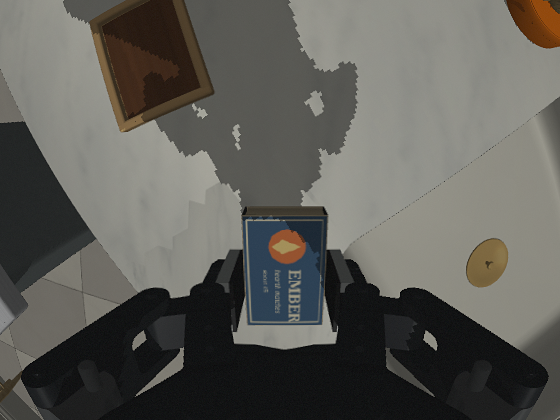

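View pics/s19z.png

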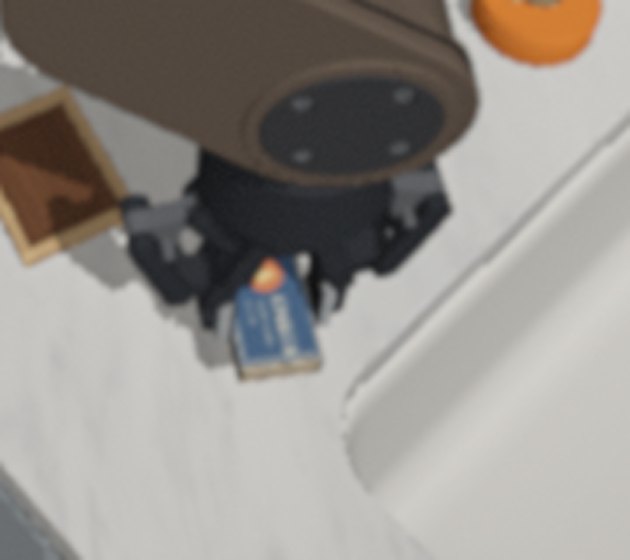

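Request:
jog_arm(targets="0 6 2 0 0 0.5 -1;0 12 0 0 0 2 -1;-1 18 0 0 0 3 -1;-1 20 0 0 0 3 -1;-1 20 0 0 0 3 -1;-1 20 0 0 0 3 -1;-1 16 0 0 0 2 -1;-1 10 0 0 0 1 -1;0 5 0 0 0 0 -1;0 0 0 0 0 0 -1")

```text
time: 33.55
eef_pos: [0.4169, -0.0864, 0.0524]
tcp_rot: [0.791, 0.612, -0.001, -0.005]
contact_force: [0.4, -0.0, 0.2]
opening: 0.438
```

Request:
jog_arm(targets="0 0 0 0 0 0 -1;0 0 0 0 0 0 -1")

```text
time: 33.72
eef_pos: [0.4168, -0.0863, 0.0521]
tcp_rot: [0.79, 0.613, -0.001, -0.005]
contact_force: [-0.6, 0.0, 0.8]
opening: 0.436
```

```bash
python3 - <<'E'
from h import *
for n in("wrist","scene"):
    p=read_camera(n);cv2.imwrite(f"pics/{n}20.png",p["pixels"]);pickle.dump(p,open(n+"20.pkl","wb"))
im=cv2.imread("pics/scene20.png");cv2.imwrite("pics/s20z.png",cv2.resize(im[220:380,200:380],None,fx=3.5,fy=3.5,interpolation=2))
s=get_state();print(s["eef_pos"],s["tcp_rot"],s["contact_force"])
q=s["tcp_rot"];print(2*np.degrees(np.arctan2(q[1],q[0]))-90)
E
```

```text
[ 0.416999   -0.08666004  0.05228068] [ 0.7905412   0.61238753 -0.00110608 -0.00499033] [-1.23921243  0.18641697 -0.1403458 ]
-14.474164368745733
```

View pics/wrist20.png

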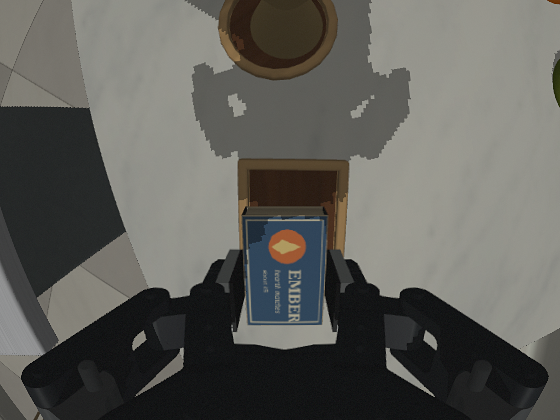

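View pics/s20z.png

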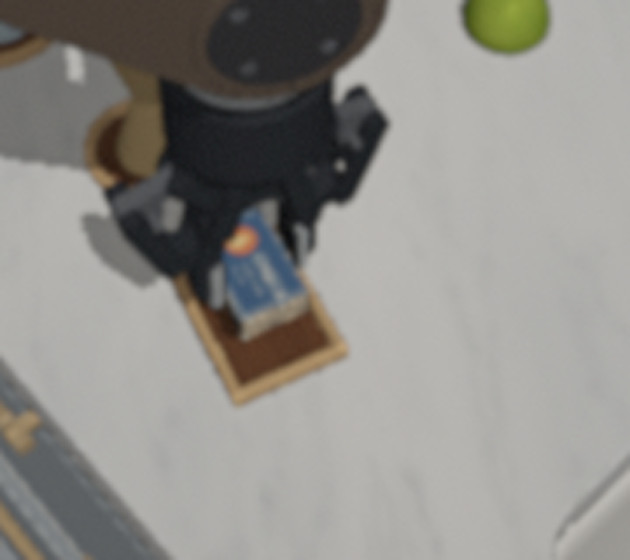

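```bash
python3 - <<'E'
from h import *
np.set_printoptions(precision=4,suppress=True)
p=pickle.load(open("wrist20.pkl","rb"))
a=wonz(p,(238,160),.01)[:2];b=wonz(p,(349,160),.01)[:2];d=(b-a);L=np.linalg.norm(d);d/=L
n=np.array([d[1],-d[0]]);print(a,b,L,np.degrees(np.arctan2(d[1],d[0])));print((a+b)/2+n*.042,(a+b)/2-n*.042)
E
```

```text
[ 0.4025 -0.0348] [ 0.4644 -0.0505] 0.06389357699218491 -14.212426668616974
[ 0.4232 -0.0834] [ 0.4438 -0.0019]
```

Request:
jog_arm(targets="2 1 -2 -0.2 -0.3 0 -1;2 1 -5 -0.1 -0.1 0 -1;2 1 -8 0 0 0 -1;0 0 -8 0 0 0 -1;0 0 -6 0 0 0 -1;0 0 -4 0 0 0 -1;0 0 -2 0 0 0 -1;0 0 0 0 0 0 -1")

```text
time: 34.48
eef_pos: [0.4236, -0.0853, 0.0128]
tcp_rot: [0.792, 0.611, -0.0, -0.001]
contact_force: [-0.4, -0.1, 0.6]
opening: 0.44
```

Request:
jog_arm(targets="0 1 0 0 0 0 -1;0 0.5 -1 0 0 0 -1;0 0 -1 0 0 0 -1;0 0 0 0 0 0 -1")

```text
time: 34.82
eef_pos: [0.4237, -0.0837, 0.0107]
tcp_rot: [0.792, 0.611, -0.0, -0.001]
contact_force: [0.3, -0.9, -0.6]
opening: 0.435
```

```bash
python3 - <<'E'
from h import *
for n in("wrist","scene"):
    p=read_camera(n);cv2.imwrite(f"pics/{n}21.png",p["pixels"]);pickle.dump(p,open(n+"21.pkl","wb"))
im=cv2.imread("pics/scene21.png");cv2.imwrite("pics/s21z.png",cv2.resize(im[220:380,200:380],None,fx=3.5,fy=3.5,interpolation=2))
s=get_state();print(s["eef_pos"],s["tcp_rot"],s["contact_force"])
E
```

```text
[ 0.42384469 -0.08376029  0.01084171] [ 7.91777247e-01  6.10809689e-01 -6.24045673e-05 -5.57605679e-04] [-0.08437493 -0.26186812 -1.01430409]
```

View pics/wrist21.png

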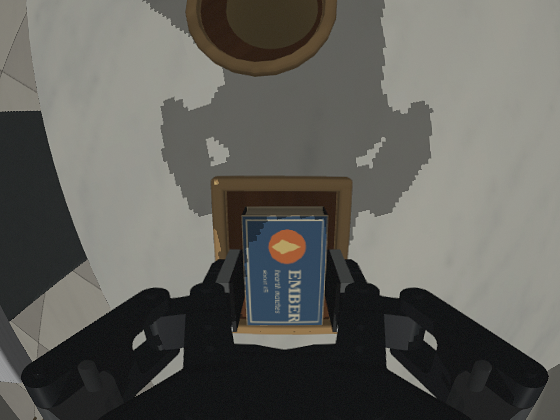

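View pics/s21z.png

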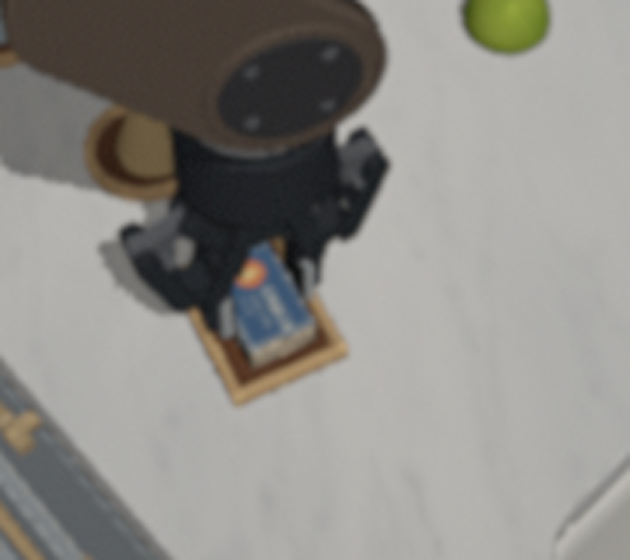

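Request:
jog_arm(targets="0 0 0 0 0 0 0;0 0 0 0 0 0 0.2;0 0 0 0 0 0 0.5;0 0 0 0 0 0 0.6;0 0 5 0 0 0 0.6;0 0 12 0 0 0 0.6;0 0 20 0 0 0 0.6;0 0 28 0 0 0 0.6;0 0 28 0 0 0 0.6;0 0 28 0 0 0 0.6")

```text
time: 35.75
eef_pos: [0.4181, -0.0813, 0.1315]
tcp_rot: [0.792, 0.611, -0.004, -0.007]
contact_force: [0.6, 0.1, 0.6]
opening: 0.801
```

Request:
jog_arm(targets="0 0 25 0 0 0 1;5 -8 20 0 0 0 1;8 -20 15 0 0 0 1;8 -28 5 0 0 0 1;8 -28 0 0 0 0 1;8 -28 0 0 0 0 1;8 -28 0 0 0 0 1;6 -20 0 0 0 0 1;3 -10 0 0 0 0 1;0 0 0 0 0 0 1")

```text
time: 36.58
eef_pos: [0.4765, -0.2597, 0.2149]
tcp_rot: [0.791, 0.612, 0.001, 0.004]
contact_force: [-0.8, -0.8, -0.3]
opening: 1.001
```

Request:
jog_arm(targets="0 0 0 0 0 0 1;0 0 0 0 0 0 1;0 0 0 0 0 0 1")

```text
time: 36.83
eef_pos: [0.4757, -0.2574, 0.2144]
tcp_rot: [0.791, 0.612, 0.001, 0.002]
contact_force: [0.4, -0.2, 0.1]
opening: 0.999
```

```bash
python3 - <<'E'
from h import *
for n in("wrist","scene","top"):
    p=read_camera(n);cv2.imwrite(f"pics/{n}22.png",p["pixels"]);pickle.dump(p,open(n+"22.pkl","wb"))
im=cv2.imread("pics/scene22.png");cv2.imwrite("pics/s22z.png",cv2.resize(im[120:370,130:380],None,fx=2.4,fy=2.4,interpolation=2))
im=cv2.imread("pics/top22.png");cv2.imwrite("pics/t22z.png",cv2.resize(im[140:300,130:380],None,fx=3,fy=3,interpolation=2))
s=get_state();print(s["time"],s["eef_pos"],s["tcp_rot"],s["contact_force"])
E
```

```text
36.9833 [ 0.4758163  -0.25757238  0.21454374] [0.79045305 0.61251705 0.00104859 0.0023952 ] [-0.2867028  -0.59142786  0.81576233]
```

View pics/s22z.png

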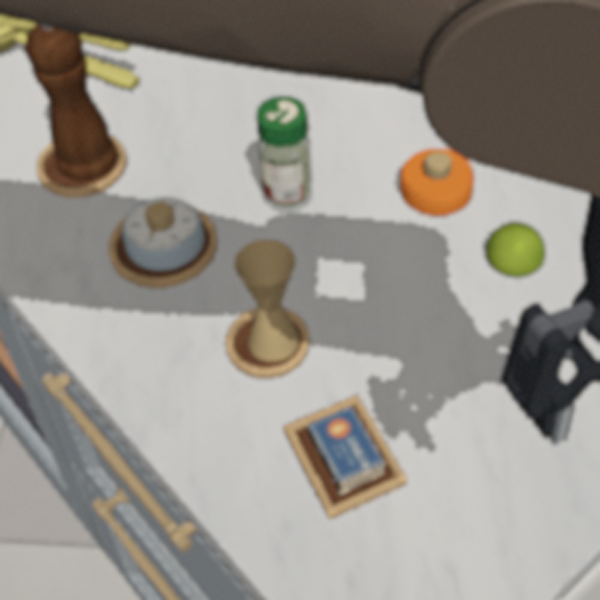

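View pics/t22z.png

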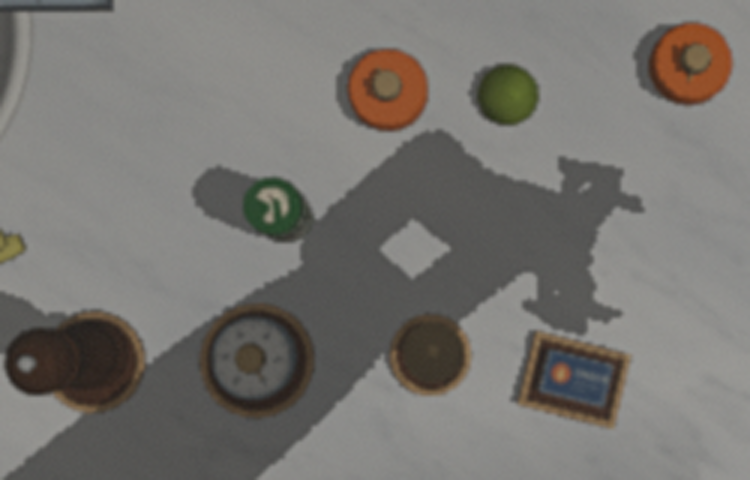

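View pics/wrist22.png

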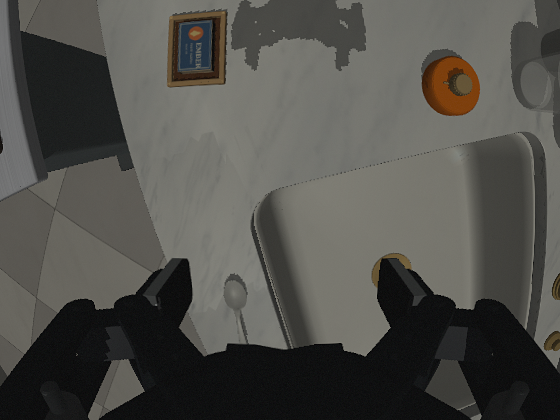

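```bash
python3 - <<'E'
from m import *
import cv2
a=pickle.load(open("scene22.pkl","rb"));b=pickle.load(open("top22.pkl","rb"))
A=cv2.resize(a["pixels"][120:215,125:205],(336,399),interpolation=2)
B=cv2.resize(b["pixels"][230:290,120:190],(448,384),interpolation=2);B=cv2.copyMakeBorder(B,0,15,0,0,0)
cv2.imwrite("pics/mill.png",np.clip(np.hstack([A,B]).astype(float)*1.5,0,255).astype(np.uint8))
for n,p in (("s",a),("t",b)):
    print(n,[ (round(r["p"],2),onz(p,r["uv"],.004)) for r in mark_of("pepper_mill",p)[:2]])
E
```

```text
s [(0.74, array([0.4429, 0.3201, 0.004 ])), (0.29, array([ 0.4273, -0.0831,  0.004 ]))]
t [(0.77, array([0.4445, 0.3246, 0.004 ]))]
```

View pics/mill.png

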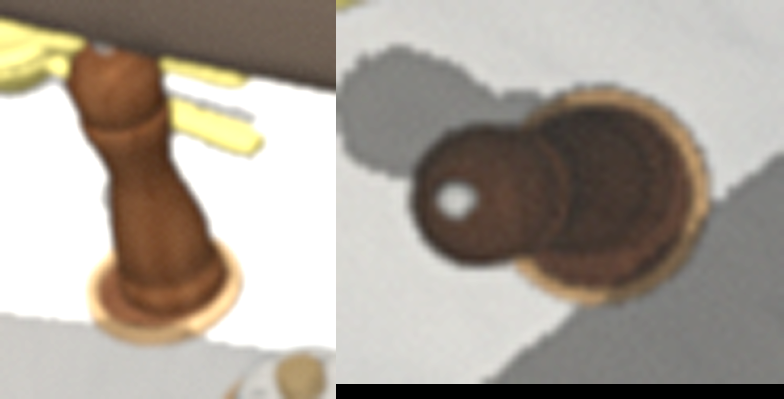

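```bash
python3 - <<'E'
from m import *
a=pickle.load(open("scene22.pkl","rb"));b=pickle.load(open("top22.pkl","rb"))
print(onz(b,(138.9,261.25),.172)); print(onz(a,(125+104/4.2,120+46/4.2),.172))
print(tri(a,(125+104/4.2,120+46/4.2),b,(138.9,261.25)))
for t,z in(("jigger",.004),("kitchen_timer",.004),("matchbox",.004),("spice_jar",0),("lime_half",0)):
  for n,p in (("s",a),("t",b)):
    print(t,n,[(round(r["p"],2),onz(p,r["uv"],z)[:2]) for r in mark_of(t,p)[:3]])
E
```

```text
[0.4452 0.3229 0.172 ]
[0.4436 0.3114 0.172 ]
(array([0.4467, 0.3248, 0.1629]), np.float64(0.004127288861284823))
jigger s [(0.97, array([0.4509, 0.0323]))]
jigger t [(0.64, array([0.4443, 0.039 ])), (0.3, array([ 0.4258, -0.0804]))]
kitchen_timer s [(0.8, array([ 0.694 , -0.1911])), (0.66, array([0.4412, 0.1774])), (0.63, array([0.669 , 0.0744]))]
kitchen_timer t [(0.92, array([0.4414, 0.1861])), (0.74, array([0.6657, 0.0736])), (0.7, array([ 0.6835, -0.1869]))]
matchbox s [(0.93, array([ 0.4262, -0.0844]))]
matchbox t [(0.61, array([ 0.4221, -0.0775]))]
spice_jar s [(0.87, array([0.5733, 0.1493])), (0.49, array([ 0.4249, -0.0786]))]
spice_jar t [(0.71, array([0.569 , 0.1566]))]
lime_half s [(0.85, array([ 0.666 , -0.0293]))]
lime_half t [(0.89, array([ 0.6587, -0.0325]))]
```

```bash
python3 - <<'E'
from plant import *
print(sign_off())
E
```

```text
the job is handed in; nothing more can be done
None
```

I placed all four things in the order asked: the jigger in the small rest, the pepper mill in the medium rest, the white kitchen timer in the large rest and the matchbox in the oblong rest. The robot's clock read about 37 s when I handed the job in, and the gripper was open and clear of everything.

**Checks that passed:**
- The last scene and top pictures show each thing upright inside its recess. The wrist picture also shows the matchbox in its recess.
- The top camera puts the mill's tip directly above its foot, to within a few mm.
- The spice jar and the half lime look unmoved. Their estimated positions agree with the first ones to within about 1 cm, which is the scatter of the network's estimates.

**Checks that disagreed or were weak:**
- The scene and top cameras differ by 3 to 9 mm in where they put the jigger, the timer and the matchbox. The scene camera puts the mill's tip 8 to 9 mm to the side of where it puts the foot, and the two cameras' sight lines to the tip miss each other by 4 mm. I put this down to calibration and pixel error.
- No sensor confirmed directly that each foot rests flat on the floor of its recess. I judged that from the release heights and the pictures.
- In the top picture the mill stands off centre in its recess by up to about 6 mm of the 8 mm clearance, though the network's marks put it nearer the middle.

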